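# Lay out washed idler parts from the drip bar in assembly order

### The arm

A 6-joint arm with a two-finger parallel gripper is mounted at the origin on a cart in front of the work surface, level with it; the furniture and walls round the work are solid. World frame = base frame: x ahead of the robot, y to its left, z up, the work surface at z = 0. Lengths are in m, angles in degrees, forces in N, time in s.
With the tool pointing down it reaches from about 0.25 to 0.725 m from the base axis. Payload 9.7 kg.
Tool frame: the origin (TCP) lies midway between the tips of the shut fingers; the grasp point (between the pads) lies 19 mm behind it (grip_point_offset is the distance from the TCP to the grasp point, in m); y points along the fingers, z is the direction in which the jaws open and shut, and the axes are right-handed (so a half turn about y gives the same grasp; the last joint's range is limited). The gripper opens to 85 mm and grips with 20 to 120 N. Pads are 22 mm wide; open, the fingers measure 114 mm over their backs; the gripper's body (76 mm by 85 mm) begins 54 mm behind the grasp point. The pads swing forward as they close: fully open they stand 13 mm farther back than shut.
Start: joints at [71.562, 4.979, 10.078, 95.1, 0, 90], TCP at [0.174, 0.522, 0.231] pointing down, gripper open.
Joint ranges: [-179.16, 179.16], [-48.56, 103.87], [-65.8, 70.77], [-126.05, 130.52], [-82.76, 87.17], [-180, 180]. Speed limits (degrees/s): [127.2, 127.2, 147.25, 180, 180, 180].

### API

Orientations are given as [roll, pitch, yaw] about the fixed x, y, z axes, in that order (R = Rz(yaw) Ry(pitch) Rx(roll)).
In Python, from workcell import get_obs, camera, job_done, grip_point_offset gives the robot as it stands.
- The arm moves only by the tool move_arm, never from a script. Its argument "deltas" is a list that holds one entry, the list of rows, each a list of 4 numbers: the shift along the tool's x, y, z in m, then the turn about the tool's y in degrees. A call has 1 to 5 rows; each row is the pose to reach, as a shift and turn from the pose commanded when the call began, along the tool's axes at that moment; what a row does not reach only later rows make up. A row lasts 1/10 s, in which the tool goes at most 50 mm and 8.59 degrees, less where a joint would pass 70% of its speed; a pose out of reach is approached as far as the arm can. A call with a gripper value outside its range is refused whole. "claw" is the finger opening in m, from 0 to 0.0854, set as the call begins (left out, the last holds). The fingers move at their own pace and stop on an object; "newtons" is the grip in N (left out, the last holds). Time passes only in rows, so rows that repeat a pose let the fingers close. It gives the time, the measured TCP pose, the force and the opening at its end, in the units of the state.
- get_obs(): the state, without advancing time (a new reading comes with each control period).
- camera(name): name is "scene" or "top"; returns a dict with "color" (400x640x3 uint8, blue, green, red), "range_z" (400x640 float32, m along the optical axis (not along the pixel's ray), 0 where there is no reading), "fx", "fy", "cx", "cy" (pixels), "T" (4x4, takes a point from camera to world coordinates). Camera axes: x right, y down, z forward; pixel columns grow to the right and rows downward; lengths in m; the calibration is good to about 2 mm. A picture is of the moment at which its call begins.
- job_done(): hands the job in, once; it reports no verdict.
The state is a dict: "time": time; "q": joint angles; "qd": joint speeds; "joint_efforts": joint torques, N m; "ee_pos": TCP position; "tcp_rot": TCP orientation; "wrist_force": force on the tool from outside, world axes, zero at the start; "torque": the same for the moment, N m; "opening": finger opening in m.
Only numpy, scipy, OpenCV 4.12 (cv2) and the standard library are available. Lean on these libraries where they do the work, as an engineer would, in place of code of your own. Each camera call takes 0.05 s, during which the arm holds its last target. There are 200 camera calls.

### The job

The washed parts of a belt idler are strung on the drip bar, held on by a stop collar at its free end: slide the collar off first and lay it in the right-hand end rest of the four vee rests on the wooden board, then slide the other parts off one by one and lay them out in assembly order, one to a rest, each lying in the middle of its vee with its bore along the vee. Seen from the robot, the grooved pulley goes on the left-hand end, the ball bearing to the right of it, and the plain spacer sleeve between the bearing and the collar. The parts are clean, so do not drop any or put one down on the bench, board or tray.

Things in the scene. Friction and masses are not known exactly. Their poses are not given: they have to be found in the camera images.
- collar_center (a point): Stop collar: dark blackened-steel ring with a slit and a small bright screw; its screw is slack, so it slides. Outside diameter 34 mm, 16 mm long, bore 17 mm, under 0.25 kg. The point is its centre, on the bore axis; y runs along the bore, level at the start and parallel to the bar. Lying in a vee rest its centre is 14 mm above the rest's top edges.
- sleeve_center (a point): Spacer sleeve: plain bright aluminium tube, the longest part. Outside diameter 32 mm, 30 mm long, bore 17 mm, under 0.25 kg. The point is its centre, on the bore axis; y runs along the bore, level at the start and parallel to the bar. Lying in a vee rest its centre is 13 mm above the rest's top edges.
- bearing_center (a point): Ball bearing: bright steel rings with a black seal between them. Outside diameter 42 mm, 16 mm long, bore 17 mm, under 0.25 kg. The point is its centre, on the bore axis; y runs along the bore, level at the start and parallel to the bar. Lying in a vee rest its centre is 19 mm above the rest's top edges.
- pulley_center (a point): Grooved belt pulley: aluminium, a vee groove round its rim, the largest part. Outside diameter 50 mm, 22 mm long, bore 17 mm, under 0.25 kg. The point is its centre, on the bore axis; y runs along the bore, level at the start and parallel to the bar. Lying in a vee rest its centre is 23 mm above the rest's top edges.
- bar_tip (a point): Free tip of the drip bar, on its axis: a level fixed steel bar, 12 mm thick, 98 mm above the bench, 150 mm long, on a post 21 mm higher, over a tray 90 mm wide and 26 mm high. y runs along the bar from the tip to the post: parts slide off along -y, to the right. They hang 2 to 3 mm below its axis: the collar about 15 mm from the tip, the others 37 mm apart behind it in any order.
- rest_1_top (a point): One of four equal fixed steel vee rests, about 64 mm apart in a row on a wooden board: the left end of the row (largest y). A block 22 mm wide across the vee, 28 mm long, 42 mm above the board, on a low foot 46 mm wide; vee 19 mm wide, 9.5 mm deep. The point is the middle of the vee, level with its top edges, 70 mm above the bench; y runs along the vee, roughly along the row, z up.
- rest_2_top (a point): One of four equal fixed steel vee rests, about 64 mm apart in a row on a wooden board: second from the left. A block 22 mm wide across the vee, 28 mm long, 42 mm above the board, on a low foot 46 mm wide; vee 19 mm wide, 9.5 mm deep. The point is the middle of the vee, level with its top edges, 70 mm above the bench; y runs along the vee, roughly along the row, z up.
- rest_3_top (a point): One of four equal fixed steel vee rests, about 64 mm apart in a row on a wooden board: third from the left. A block 22 mm wide across the vee, 28 mm long, 42 mm above the board, on a low foot 46 mm wide; vee 19 mm wide, 9.5 mm deep. The point is the middle of the vee, level with its top edges, 70 mm above the bench; y runs along the vee, roughly along the row, z up.
- rest_4_top (a point): One of four equal fixed steel vee rests, about 64 mm apart in a row on a wooden board: the right end of the row (smallest y). A block 22 mm wide across the vee, 28 mm long, 42 mm above the board, on a low foot 46 mm wide; vee 19 mm wide, 9.5 mm deep. The point is the middle of the vee, level with its top edges, 70 mm above the bench; y runs along the vee, roughly along the row, z up.
Mind the look-alikes: they are no part of the job. What is shaped like the part that bears collar_center but turquoise is not meant.

How it is judged:
By the outcome, as a careful person would: the job done as asked, in the order asked, and still so for the second after the job is handed in, with the robot touching nothing.
It also fails if it takes over 96 s, if anything falls off the work surface, if the arm or the gripper's body presses on something with over 40 N, if the wrist force passes 120 N, or if a joint passes its speed limit or range.

## Working session

There is one attempt and no reset: what is moved stays moved. The work goes in short steps, Python scripts to look and compute and a tool call to move; the robot and the scene stay as the last step left them, time stands still between calls to the robot, and variables do not carry over. Pictures are saved under pics/ and viewed, about 12 in all and at most 16, crops included, and the job is handed in when it is done.

Besides the shell and the picture viewer there is one more tool, called after "Call:" by a JSON object that holds its "api" and its "payload", one argument or row to a line. move_arm: Moves the arm, as the interface text tells. Its arguments: {"type":"object","properties":{"deltas":{"type":"array"},"claw":{"type":"number"},"newtons":{"type":"number"}},"required":["deltas"]}

```bash
mkdir -p pics
cat > h.py <<'E'
import numpy as np, cv2
from workcell import get_obs, camera, job_done, grip_point_offset
def snap(n,tag):
    c=camera(n); cv2.imwrite(f'pics/{tag}.png',c['color']); np.savez(f'pics/{tag}.npz',**c); return c
def ld(tag): return dict(np.load(f'pics/{tag}.npz'))
def ray(c,u,v):
    T=c['T']; d=T[:3,:3]@np.array([(u-c['cx'])/c['fx'],(v-c['cy'])/c['fy'],1]); return T[:3,3],d
def plane(c,u,v,z):
    o,d=ray(c,u,v); return o+d*(z-o[2])/d[2]
def cloud(c):
    v,u=np.mgrid[:400,:640]; r=c['range_z']
    P=np.stack([(u-c['cx'])/c['fx']*r,(v-c['cy'])/c['fy']*r,r],-1)
    return P@c['T'][:3,:3].T+c['T'][:3,3]
E
python3 - <<'E'
from h import *
for n in('scene','top'):
    c=snap(n,n+'0'); print(n,c['fx'],c['cx'],c['cy'],c['T'].round(3).tolist())
print(get_obs(),grip_point_offset)
E
```

```text
scene 515.4936026147927 314.96541682088724 191.20402307286165 [[0.725, -0.365, 0.585, -0.02], [-0.689, -0.409, 0.599, -0.563], [0.021, -0.837, -0.548, 0.601], [0.0, 0.0, 0.0, 1.0]]
top 428.95374228226325 321.00094308288914 192.5194449076733 [[0.012, -0.997, 0.076, 0.469], [-1.0, -0.014, -0.02, 0.016], [0.021, -0.076, -0.997, 0.937], [0.0, 0.0, 0.0, 1.0]]
{'time': 0.1, 'q': array([7.15601724e+01, 5.00796965e+00, 1.00392786e+01, 9.51019445e+01,
       2.90967240e-04, 9.00014183e+01]), 'qd': array([ 0.13043134, -0.09108763,  0.12398829,  0.09672321, -0.03503037,
       -0.09204457]), 'joint_efforts': array([-2.01196685e-04, -5.21563339e+01,  4.65651834e+01,  1.60411117e-02,
        2.32894587e-05,  1.07198832e-05]), 'ee_pos': array([0.17389815, 0.52155099, 0.23065633]), 'tcp_rot': array([-9.00706356e+01,  2.89218541e-04, -1.84412463e+01]), 'wrist_force': array([0.53661916, 0.43870612, 0.5352084 ]), 'torque': array([0.04563298, 0.02017977, 0.02079543]), 'opening': 0.08544104541802709} 0.0187
```

View pics/scene0.png

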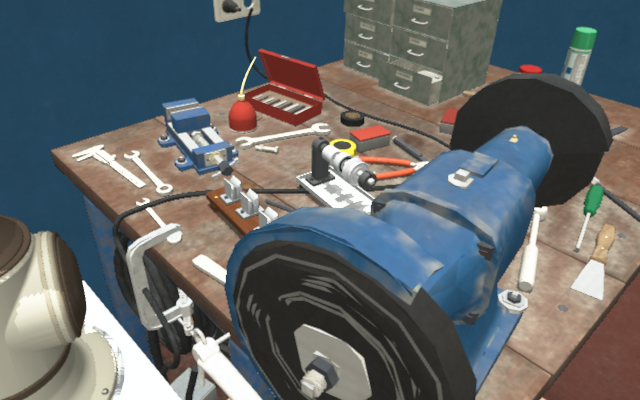

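View pics/top0.png

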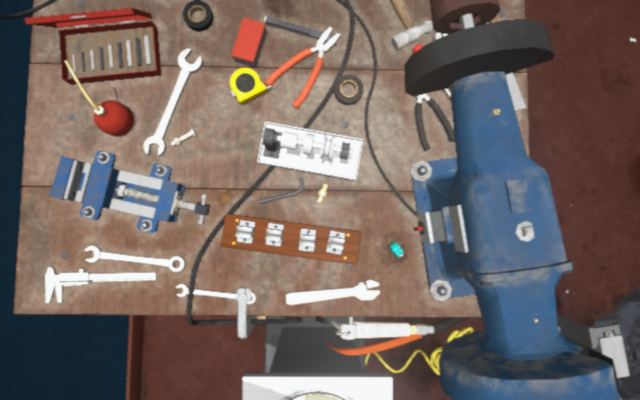

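Run:
```python
from h import *
t=ld('top0');s=ld('scene0')
a=cv2.resize(t['color'][110:270,215:425],None,fx=3.8,fy=3.7,interpolation=cv2.INTER_CUBIC)
b=cv2.resize(s['color'][125:245,195:385],None,fx=4.2,fy=4.2,interpolation=cv2.INTER_CUBIC)
cv2.imwrite('pics/ca.png',a);cv2.imwrite('pics/cb.png',b)
P=cloud(t); np.set_printoptions(precision=3,suppress=True)
# height map of bar and rests
for z0,z1,nm in((.09,.16,'hi'),(.06,.08,'rest')):
    m=((P[...,2]>z0)&(P[...,2]<z1)).astype(np.uint8); m[:, :215]=0; m[:,400:]=0; m[:110]=0; m[270:]=0
    n,l,st,ce=cv2.connectedComponentsWithStats(m)
    for i in range(1,n):
        if st[i][4]>15: 
            q=P[l==i]; print(nm,st[i],q.mean(0),q.min(0),q.max(0))
```

```text
hi [ 263  128   90   33 1240] [0.629 0.028 0.109] [ 0.598 -0.061  0.091] [0.66  0.114 0.124]
rest [265 143  11   6  21] [0.628 0.101 0.071] [0.626 0.094 0.061] [0.636 0.113 0.08 ]
rest [236 226  16  12 150] [0.455 0.153 0.066] [0.444 0.138 0.06 ] [0.466 0.168 0.073]
rest [266 229  16  12 149] [0.45  0.093 0.066] [0.439 0.078 0.06 ] [0.461 0.108 0.072]
rest [300 235  15  12 146] [0.439 0.024 0.066] [0.427 0.011 0.06 ] [0.449 0.039 0.074]
rest [329 236  16  14 149] [ 0.434 -0.035  0.066] [ 0.422 -0.05   0.06 ] [ 0.448 -0.019  0.073]
```

View pics/ca.png

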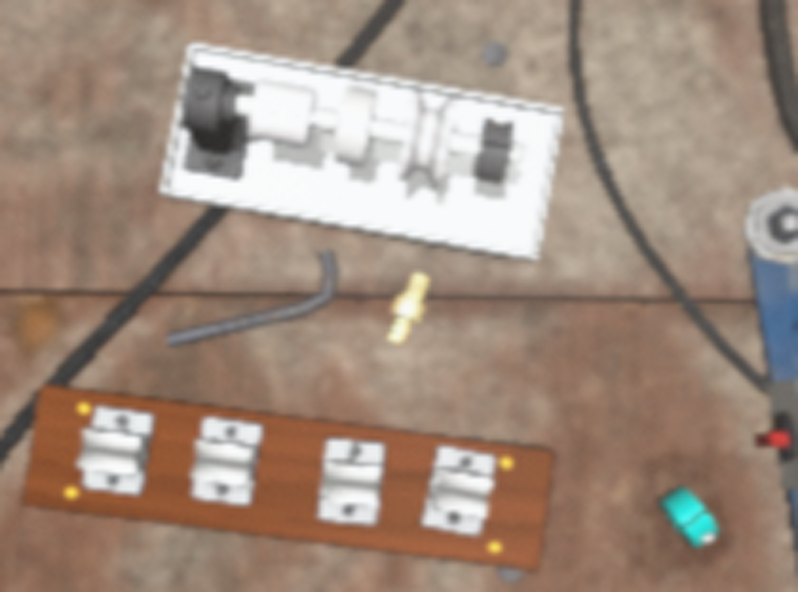

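View pics/cb.png

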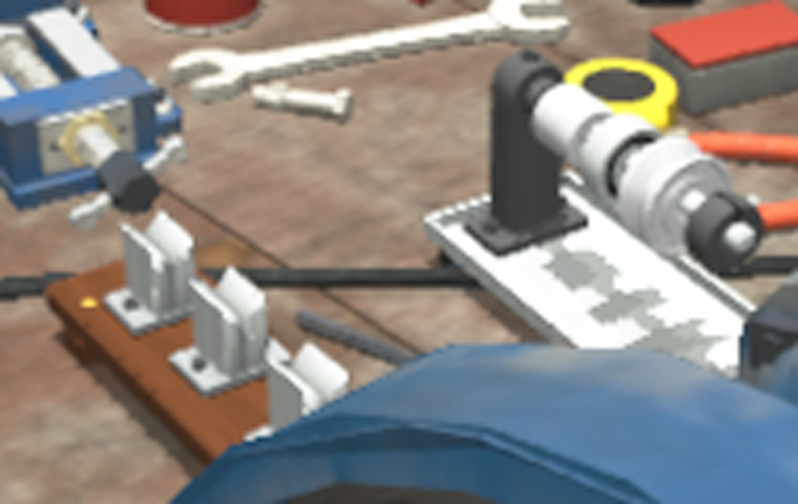

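```bash
cat > m.py <<'E'
from h import *
np.set_printoptions(precision=4,suppress=True)
t=ld('top0');P=cloud(t)
m=(P[...,2]>.08)&(P[...,2]<.16); v,u=np.nonzero(m); k=(u>255)&(u<365)&(v>115)&(v<175); u,v=u[k],v[k]
# per column silhouette midpoints -> plane
pts=[];
for c in range(u.min(),u.max()+1):
    vv=v[u==c]; w=vv.max()-vv.min()+1
    p=plane(t,c,(vv.max()+vv.min())/2,.0965); pts.append([c,w,*p[:2],P[vv,c,2].max()])
pts=np.array(pts); print(pts)
np.save('pics/pts.npy',pts)
b=pts[(pts[:,0]>278)]
f=np.polyfit(b[:,3],b[:,2],1); print('x=a*y+b',f,'yaw of y axis',np.degrees(np.arctan(-f[0])), 'res',(b[:,2]-np.polyval(f,b[:,3])).std())
# rests
for (x0,x1) in((230,258),(260,288),(294,322),(322,352)):
    g=t['color'][215:262,x0:x1].astype(float); G=cv2.resize(t['color'][215:262,x0:x1],None,fx=8,fy=8,interpolation=cv2.INTER_CUBIC)
    sat=cv2.cvtColor(G,cv2.COLOR_BGR2HSV)[...,1]; w=(sat<90).astype(np.uint8)
    cs,_=cv2.findContours(w,0,1); c=max(cs,key=cv2.contourArea); r=cv2.minAreaRect(c)
    mm=(P[...,2]>.058)&(P[...,2]<.08); V,U=np.nonzero(mm); k=(U>=x0)&(U<x1)&(V>215)&(V<262)
    q=P[V[k],U[k]]; rr=cv2.minAreaRect((q[:,:2]*1000).astype(np.float32))
    bp=(cv2.boxPoints(r)+.5)/8-.5+[x0,215]
    bw=np.array([plane(t,*z,.032)[:2] for z in bp])
    print('foot px',np.array(r[0])/8+[x0,215],np.array(r[1])/8,r[2],'world c',bw.mean(0),'e1',bw[1]-bw[0],'e2',bw[2]-bw[1]); print('  block',rr,np.mean([plane(t,a,b_,.068)[:2] for a,b_ in zip(U[k],V[k])],0), q[:,2].max())
E
python3 m.py
```

```text
[[263.       9.       0.638    0.1147   0.1127]
 [264.      15.       0.64     0.1127   0.115 ]
 [265.      18.       0.6431   0.1108   0.1154]
 [266.      18.       0.6431   0.1089   0.1177]
 [267.      18.       0.6431   0.1069   0.1204]
 [268.      19.       0.6422   0.1049   0.117 ]
 [269.      19.       0.6422   0.1029   0.1223]
 [270.      19.       0.6422   0.1009   0.1208]
 [271.      19.       0.6423   0.099    0.1184]
 [272.      18.       0.6413   0.097    0.116 ]
 [273.      18.       0.6413   0.095    0.1146]
 [274.      15.       0.6444   0.0931   0.1125]
 [275.      14.       0.6454   0.0911   0.1099]
 [276.      11.       0.6424   0.0891   0.1097]
 [277.       9.       0.6425   0.0871   0.1084]
 [278.       7.       0.6425   0.0851   0.1064]
 [279.       6.       0.6395   0.0831   0.1061]
 [280.       6.       0.6396   0.0811   0.1038]
 [281.      11.       0.6346   0.079    0.1097]
 [282.      12.       0.6336   0.0771   0.112 ]
 [283.      16.       0.6377   0.0752   0.1122]
 [284.      17.       0.6387   0.0732   0.1143]
 [285.      16.       0.6377   0.0712   0.11
[... 3691 characters left out ...]
 [-0.0053 -0.0372]
  block ((449.58734130859375, 93.07640838623047), (27.993377685546875, 21.95142936706543), 82.4293441772461) [0.4496 0.0928] 0.07238375071668823
foot px [307.4524 240.164 ] [17.152  23.6943] 5.710593223571777 world c [0.4387 0.0254] e1 [ 0.0492 -0.0041] e2 [-0.0031 -0.0359]
  block ((438.92559814453125, 24.417381286621094), (27.67037582397461, 21.790178298950195), 84.9885482788086) [0.4389 0.0245] 0.07401415423375357
foot px [336.9375 222.625 ] [15.25  29.875] 90.0 world c [ 0.4762 -0.0362] e1 [ 0.0008 -0.0631] e2 [-0.0321 -0.0002]
  block ((434.4664306640625, -34.9600830078125), (27.787353515625, 21.98501968383789), 78.52943420410156) [ 0.4345 -0.0347] 0.07272579883900154
```

```bash
cat > g.py <<'E'
import sys
from h import *
def dl(x,y,z,yaw,o=None):
    o=o or get_obs(); a=np.radians(o['tcp_rot'][2]); d=np.array([x,y,z])-o['ee_pos']
    c,s=np.cos(a),np.sin(a)
    # tool x=(c,s,0) y=(0,0,-1) z=(-s,c,0); turn + lowers yaw
    return [round(c*d[0]+s*d[1],4),round(-d[2],4),round(-s*d[0]+c*d[1],4),round((a*57.29578-yaw+180)%360-180,2)]
if __name__=='__main__':
    o=get_obs(); print(round(o['time'],2),o['ee_pos'].round(4),o['tcp_rot'].round(2),o['wrist_force'].round(1),round(o['opening'],4)); 
    for s in sys.argv[1:]: print(s,dl(*map(float,s.split(',')),o))
E
python3 g.py .619,-.048,.2,-99.2
python3 - <<'E'
from h import *
t=ld('top0');s=ld('scene0')
def proj(c,p): q=c['T'][:3,:3].T@(np.array(p)-c['T'][:3,3]); return (c['fx']*q[0]/q[2]+c['cx'],c['fy']*q[1]/q[2]+c['cy'])
print('tip in scene pred',proj(s,[.6163,-.063,.098]),'seen ~371.2,181.4')
# rest tops in scene by depth
P=cloud(s)
for n,(x,y) in dict(r1=(.4546,.1525),r2=(.4496,.093),r3=(.439,.0245)).items():
    k=(abs(P[...,0]-x)<.025)&(abs(P[...,1]-y)<.03)&(P[...,2]>.055)&(P[...,2]<.085); q=P[k]; print(n,len(q),cv2.minAreaRect((q[:,:2]*1000).astype(np.float32)),q[:,2].max())
P=cloud(t); V,U=np.nonzero((P[...,2]>.058)&(P[...,2]<.08)); k=(U>=322)&(U<352)&(V>215)&(V<262); q=P[V[k],U[k]]
print('r4 PCA',np.degrees(np.arctan(np.linalg.eigh(np.cov(q[:,:2].T))[1][:,1])))
g=t['color'][222:262,320:356]; G=cv2.resize(g,None,fx=8,fy=8,interpolation=cv2.INTER_CUBIC)
w=(cv2.cvtColor(G,cv2.COLOR_BGR2HSV)[...,1]<90).astype(np.uint8); cs,_=cv2.findContours(w,0,1); c=sorted(cs,key=cv2.contourArea)[-3:]
print([cv2.minAreaRect(a) for a in c])
# bench height check
k=(abs(P[...,0]-.53)<.02)&(abs(P[...,1]-.1)<.03);print('bench z',np.median(P[k][:,2]))
E
```

```text
0.1 [0.1739 0.5216 0.2307] [-90.07   0.   -18.44] [0.5 0.4 0.5] 0.0854
.619,-.048,.2,-99.2 [np.float64(0.6024), np.float64(0.0307), np.float64(-0.3995), np.float64(80.76)]
tip in scene pred (np.float64(373.03493992876173), np.float64(182.37494453875885)) seen ~371.2,181.4
r1 178 ((452.55853271484375, 154.03709411621094), (33.732940673828125, 23.26631736755371), 86.39002227783203) 0.0709188303464805
r2 192 ((447.8492736816406, 94.51007843017578), (32.18219757080078, 24.01314353942871), 84.2586669921875) 0.07125026542235591
r3 202 ((437.6419677734375, 24.874862670898438), (32.284366607666016, 23.785400390625), 81.38240051269531) 0.07061741345385064
r4 PCA [11.65718044 44.37700705]
[((62.5, 313.5), (11.0, 113.0), 90.0), ((143.5, 34.0), (68.0, 287.0), 90.0), ((128.57138061523438, 165.21868896484375), (142.2103271484375, 188.534423828125), 11.853004455566406)]
bench z 0.0003012351529388946
```

Call:
{"api": "move_arm", "payload": {
  "deltas": [
    [[0.602, 0.031, -0.4, 80.8], [0.602, 0.031, -0.4, 80.8], [0.602, 0.031, -0.4, 80.8], [0.602, 0.031, -0.4, 80.8], [0.602, 0.031, -0.4, 80.8]]
  ]
}}

```text
time: 0.6
ee_pos: [0.3282, 0.3231, 0.2202]
tcp_rot: [-90.0, -0.0, -61.7]
wrist_force: [1.1, 1.5, -0.1]
opening: 0.0854
```

```bash
python3 g.py .618,-.0475,.2,-99.2
```

```text
0.6 [0.3282 0.3231 0.2202] [-9.001e+01 -1.000e-02 -6.174e+01] [ 1.1  1.5 -0.1] 0.0854
.618,-.0475,.2,-99.2 [np.float64(0.4636), np.float64(0.0202), np.float64(0.0797), np.float64(37.46)]
```

Call:
{"api": "move_arm", "payload": {
  "deltas": [
    [[0.4636, 0.02, 0.08, 37.46], [0.4636, 0.02, 0.08, 37.46], [0.4636, 0.02, 0.08, 37.46], [0.4636, 0.02, 0.08, 37.46], [0.4636, 0.02, 0.08, 37.46]]
  ]
}}

```text
time: 1.1
ee_pos: [0.4835, 0.1271, 0.2097]
tcp_rot: [-90.0, 0.0, -99.2]
wrist_force: [1.7, 2.1, 1.1]
opening: 0.0854
```

```bash
python3 g.py .618,-.0475,.2,-99.2
```

```text
1.1 [0.4835 0.1271 0.2097] [-90.    0.  -99.2] [1.7 2.1 1.1] 0.0854
.618,-.0475,.2,-99.2 [np.float64(0.1508), np.float64(0.0097), np.float64(0.1607), np.float64(0.0)]
```

Call:
{"api": "move_arm", "payload": {
  "deltas": [
    [[0.1508, 0.01, 0.1607, 0], [0.1508, 0.01, 0.1607, 0], [0.1508, 0.01, 0.1607, 0], [0.1508, 0.01, 0.1607, 0], [0.1508, 0.01, 0.1607, 0]]
  ],
  "claw": 0.07
}}

```text
time: 1.6
ee_pos: [0.6196, -0.0483, 0.1982]
tcp_rot: [-90.1, -0.0, -99.0]
wrist_force: [-0.8, 1.2, 0.3]
opening: 0.0701
```

```bash
python3 - <<'E'
from h import *
s=snap('scene','s1');t=snap('top','t1')
a=cv2.resize(s['color'][60:260,230:480],None,fx=3,fy=3,interpolation=cv2.INTER_CUBIC)
b=cv2.resize(t['color'][100:200,260:420],None,fx=3,fy=3,interpolation=cv2.INTER_CUBIC)
b=cv2.copyMakeBorder(b,0,300,0,0,0) if 0 else b
cv2.imwrite('pics/c1.png',a)
E
python3 g.py .618,-.0475,.1,-99.2
```

```text
1.7 [ 0.619  -0.0473  0.1981] [-9.013e+01 -3.000e-02 -9.905e+01] [-0.8  0.1 -0.2] 0.07
.618,-.0475,.1,-99.2 [np.float64(0.0004), np.float64(0.0981), np.float64(-0.001), np.float64(0.15)]
```

View pics/c1.png

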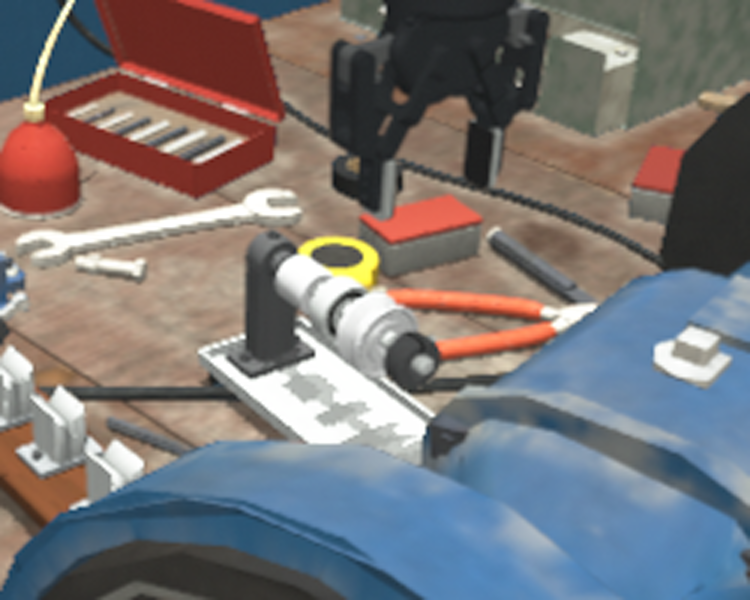

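Call:
{"api": "move_arm", "payload": {
  "deltas": [
    [[0.0, 0.04, 0.0, 0], [0.0, 0.08, 0.0, 0], [0.0, 0.11, 0.0, 0], [0.0, 0.1216, 0.0, 0], [0.0, 0.1216, 0.0, 0]]
  ]
}}

```text
time: 2.2
ee_pos: [0.617, -0.044, 0.0771]
tcp_rot: [-90.2, -0.0, -98.8]
wrist_force: [0.5, -0.6, -0.2]
opening: 0.0698
```

```bash
python3 - <<'E'
from h import *
s=snap('scene','s2');t=snap('top','t2')
a=cv2.resize(s['color'][90:240,270:450],None,fx=3.5,fy=3.5,interpolation=cv2.INTER_CUBIC)
cv2.imwrite('pics/c2.png',a)
E
python3 g.py .618,-.0475,.0765,-99.2
```

```text
2.3 [ 0.6187 -0.0444  0.0801] [-8.990e+01  1.000e-02 -9.884e+01] [ 0.3 -0.8  0.3] 0.0701
.618,-.0475,.0765,-99.2 [np.float64(0.0032), np.float64(0.0036), np.float64(-0.0002), np.float64(0.36)]
```

View pics/c2.png

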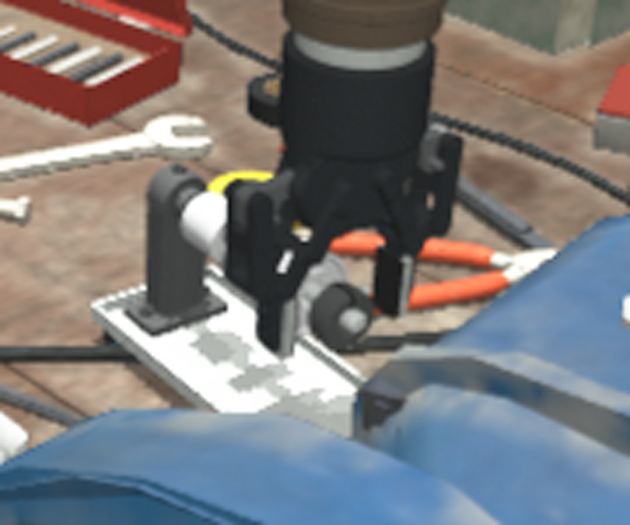

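Call:
{"api": "move_arm", "payload": {
  "deltas": [
    [[0, 0, 0, 0], [0, 0, 0, 0]]
  ]
}}

```text
time: 2.5
ee_pos: [0.619, -0.0447, 0.0801]
tcp_rot: [-89.9, 0.0, -98.9]
wrist_force: [0.2, 0.4, -0.4]
opening: 0.07
```

Call:
{"api": "move_arm", "payload": {
  "deltas": [
    [[0, 0, 0, 0], [0, 0, 0, 0]]
  ]
}}

```text
time: 2.7
ee_pos: [0.6184, -0.0448, 0.0789]
tcp_rot: [-90.0, 0.0, -98.9]
wrist_force: [-0.2, -0.5, 0.2]
opening: 0.0702
```

```bash
python3 g.py .618,-.0475,.0765,-99.2
```

```text
2.7 [ 0.6184 -0.0448  0.0789] [-89.96   0.   -98.87] [-0.2 -0.5  0.2] 0.0702
.618,-.0475,.0765,-99.2 [np.float64(0.0027), np.float64(0.0024), np.float64(-0.0), np.float64(0.33)]
```

Call:
{"api": "move_arm", "payload": {
  "deltas": [
    [[0.0027, 0.0024, 0, 0.3], [0.0027, 0.0024, 0, 0.3], [0.0027, 0.0024, 0, 0.3]]
  ]
}}

```text
time: 3.0
ee_pos: [0.6176, -0.0475, 0.0757]
tcp_rot: [-90.0, -0.0, -99.2]
wrist_force: [0.5, -0.5, -0.0]
opening: 0.0697
```

Call:
{"api": "move_arm", "payload": {
  "deltas": [
    [[0, 0, 0, 0], [0, 0, 0, 0]]
  ],
  "claw": 0.04,
  "newtons": 20
}}

```text
time: 3.2
ee_pos: [0.6178, -0.0474, 0.076]
tcp_rot: [-90.0, 0.0, -99.2]
wrist_force: [-0.2, -0.8, 0.3]
opening: 0.0421
```

Call:
{"api": "move_arm", "payload": {
  "deltas": [
    [[0, 0, 0, 0], [0, 0, 0, 0]]
  ]
}}

```text
time: 3.4
ee_pos: [0.6178, -0.0474, 0.076]
tcp_rot: [-90.0, 0.0, -99.2]
wrist_force: [0.5, 0.1, 0.1]
opening: 0.04
```

Call:
{"api": "move_arm", "payload": {
  "deltas": [
    [[0, 0, 0, 0], [0, 0, 0, 0]]
  ],
  "claw": 0.02
}}

```text
time: 3.6
ee_pos: [0.6179, -0.0474, 0.0761]
tcp_rot: [-90.0, -0.0, -99.2]
wrist_force: [-0.1, 0.1, 0.6]
opening: 0.0324
```

Call:
{"api": "move_arm", "payload": {
  "deltas": [
    [[0, 0, 0, 0], [0, 0, 0, 0]]
  ]
}}

```text
time: 3.8
ee_pos: [0.6179, -0.0474, 0.0761]
tcp_rot: [-90.0, 0.0, -99.2]
wrist_force: [0.1, 1.1, 0.5]
opening: 0.032
```

Call:
{"api": "move_arm", "payload": {
  "deltas": [
    [[0, -0.0025, 0, 0], [0, -0.0025, 0, 0], [0.008, -0.0025, 0, 0], [0.014, -0.0025, 0, 0], [0.014, -0.0025, 0, 0]]
  ],
  "newtons": 40
}}

```text
time: 4.3
ee_pos: [0.6153, -0.0623, 0.0783]
tcp_rot: [-90.0, -0.0, -99.2]
wrist_force: [0.4, -0.4, 0.3]
opening: 0.0316
```

Call:
{"api": "move_arm", "payload": {
  "deltas": [
    [[0.012, 0, 0, 0], [0.024, 0, 0, 0], [0.036, 0, 0, 0], [0.046, 0, 0, 0], [0.046, 0, 0, 0]]
  ]
}}

```text
time: 4.8
ee_pos: [0.6079, -0.1083, 0.0785]
tcp_rot: [-90.0, -0.0, -99.3]
wrist_force: [-0.0, -0.3, -1.6]
opening: 0.032
```

```bash
python3 - <<'E'
from h import *
s=snap('scene','s3')
a=cv2.resize(s['color'][90:240,270:450],None,fx=3.5,fy=3.5,interpolation=cv2.INTER_CUBIC)
cv2.imwrite('pics/c3.png',a)
E
python3 g.py .434,-.0345,.12,-101.5
```

```text
4.85 [ 0.608  -0.1075  0.0785] [-90.     0.   -99.25] [-0.4  0.1 -0.3] 0.0319
.434,-.0345,.12,-101.5 [np.float64(-0.0441), np.float64(-0.0415), np.float64(-0.1835), np.float64(2.25)]
```

View pics/c3.png

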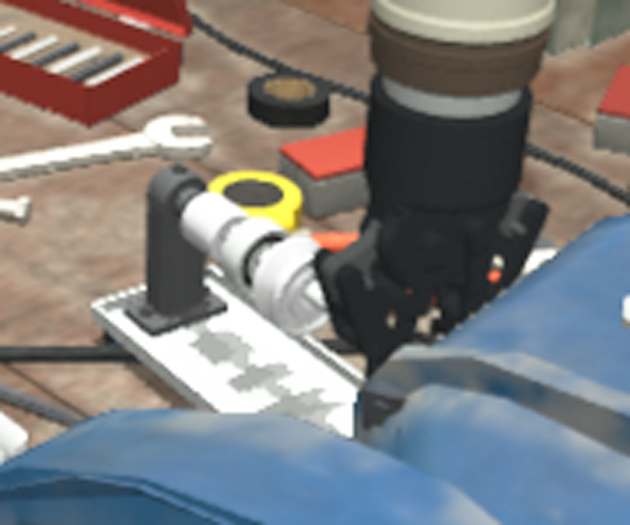

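Call:
{"api": "move_arm", "payload": {
  "deltas": [
    [[0, -0.04, 0, 0], [-0.01, -0.045, -0.045, 1], [-0.022, -0.045, -0.09, 2.3], [-0.034, -0.045, -0.135, 2.3], [-0.044, -0.045, -0.178, 2.3]]
  ]
}}

```text
time: 5.35
ee_pos: [0.4379, -0.0339, 0.1233]
tcp_rot: [-90.0, 0.0, -101.5]
wrist_force: [-0.3, 0.5, 0.4]
opening: 0.032
```

Call:
{"api": "move_arm", "payload": {
  "deltas": [
    [[0, 0, 0, 0], [0, 0, 0, 0], [0, 0, 0, 0]]
  ]
}}

```text
time: 5.65
ee_pos: [0.4403, -0.0348, 0.1238]
tcp_rot: [-89.9, 0.0, -101.5]
wrist_force: [-0.1, 0.3, -0.7]
opening: 0.0318
```

```bash
python3 - <<'E'
from h import *
s=snap('top','t4')
a=cv2.resize(s['color'][150:300,230:430],None,fx=3.5,fy=3.5,interpolation=cv2.INTER_CUBIC)
cv2.imwrite('pics/c4.png',a)
E
python3 g.py .4338,-.0343,.073,-101.6
```

```text
5.7 [ 0.4404 -0.035   0.1236] [ -89.98    0.   -101.47] [-0.1  0.1 -0.5] 0.0317
.4338,-.0343,.073,-101.6 [np.float64(0.0006), np.float64(0.0506), np.float64(-0.0066), np.float64(0.13)]
```

View pics/c4.png

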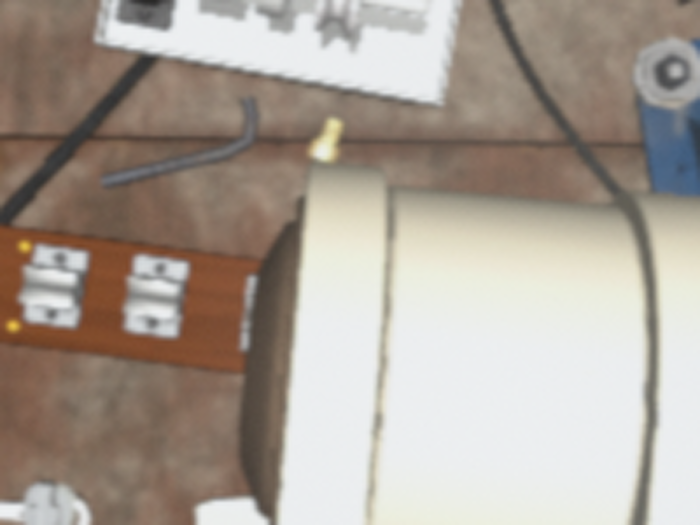

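Call:
{"api": "move_arm", "payload": {
  "deltas": [
    [[0.0006, 0.02, -0.0066, 0.1], [0.0006, 0.04, -0.0066, 0.1], [0.0006, 0.0506, -0.0066, 0.1], [0.0006, 0.0506, -0.0066, 0.1], [0.0006, 0.0506, -0.0066, 0.1]]
  ]
}}

```text
time: 6.2
ee_pos: [0.4334, -0.0343, 0.0732]
tcp_rot: [-90.0, -0.0, -101.6]
wrist_force: [-0.1, -0.1, -0.7]
opening: 0.0319
```

Call:
{"api": "move_arm", "payload": {
  "deltas": [
    [[0, 0, 0, 0], [0, 0, 0, 0]]
  ]
}}

```text
time: 6.4
ee_pos: [0.4335, -0.0342, 0.0737]
tcp_rot: [-89.9, 0.0, -101.6]
wrist_force: [-0.2, 0.7, -1.0]
opening: 0.0318
```

```bash
python3 g.py .4338,-.0343,.068,-101.6
```

```text
6.4 [ 0.4335 -0.0342  0.0737] [-8.9930e+01  1.0000e-02 -1.0157e+02] [-0.2  0.7 -1. ] 0.0318
.4338,-.0343,.068,-101.6 [np.float64(0.0001), np.float64(0.0057), np.float64(0.0003), np.float64(0.03)]
```

Call:
{"api": "move_arm", "payload": {
  "deltas": [
    [[0, 0.003, 0, 0], [0, 0.005, 0, 0], [0, 0.005, 0, 0]]
  ]
}}

```text
time: 6.7
ee_pos: [0.4327, -0.0341, 0.0675]
tcp_rot: [-90.0, -0.0, -101.6]
wrist_force: [0.5, -0.9, -0.9]
opening: 0.0317
```

Call:
{"api": "move_arm", "payload": {
  "deltas": [
    [[0, 0.001, 0, 0], [0, 0.002, 0, 0], [0, 0.002, 0, 0]]
  ]
}}

```text
time: 7.0
ee_pos: [0.4332, -0.0342, 0.0661]
tcp_rot: [-90.0, 0.0, -101.6]
wrist_force: [0.8, -1.0, -0.6]
opening: 0.0318
```

Call:
{"api": "move_arm", "payload": {
  "deltas": [
    [[0, 0.001, 0, 0], [0, 0.001, 0, 0]]
  ]
}}

```text
time: 7.2
ee_pos: [0.4336, -0.0342, 0.0655]
tcp_rot: [-89.9, 0.0, -101.6]
wrist_force: [2.7, -0.0, 4.0]
opening: 0.0317
```

Call:
{"api": "move_arm", "payload": {
  "deltas": [
    [[0, 0, 0.0012, 0], [0, 0, 0.0012, 0], [0, 0.0006, 0.0012, 0], [0, 0.0006, 0.0012, 0]]
  ]
}}

```text
time: 7.6
ee_pos: [0.4345, -0.0344, 0.0646]
tcp_rot: [-89.9, 0.0, -101.6]
wrist_force: [1.9, -0.5, 4.8]
opening: 0.0317
```

Call:
{"api": "move_arm", "payload": {
  "deltas": [
    [[0, 0.0004, 0, 0], [0, 0.0004, 0, 0]]
  ]
}}

```text
time: 7.8
ee_pos: [0.4347, -0.0344, 0.0644]
tcp_rot: [-89.9, 0.0, -101.6]
wrist_force: [1.6, -0.1, 6.0]
opening: 0.0319
```

Call:
{"api": "move_arm", "payload": {
  "deltas": [
    [[0, 0, 0, 0], [0, 0, 0, 0], [0, 0, 0, 0]]
  ],
  "claw": 0.036
}}

```text
time: 8.1
ee_pos: [0.4339, -0.0343, 0.0636]
tcp_rot: [-90.0, -0.0, -101.6]
wrist_force: [0.5, -0.1, 0.4]
opening: 0.0359
```

Call:
{"api": "move_arm", "payload": {
  "deltas": [
    [[0, 0, 0, 0], [0, 0, 0, 0], [0, 0, 0, 0]]
  ],
  "claw": 0.07
}}

```text
time: 8.4
ee_pos: [0.4339, -0.0343, 0.0637]
tcp_rot: [-90.0, -0.0, -101.6]
wrist_force: [0.9, -0.4, 0.8]
opening: 0.07
```

Call:
{"api": "move_arm", "payload": {
  "deltas": [
    [[0, -0.02, 0, 0], [0, -0.06, 0, 0], [0, -0.1, 0.0, 0], [0, -0.12, 0, 0], [0, -0.12, 0, 0]]
  ]
}}

```text
time: 8.9
ee_pos: [0.4353, -0.0344, 0.1869]
tcp_rot: [-89.7, 0.0, -101.6]
wrist_force: [1.0, -0.2, -0.1]
opening: 0.0701
```

```bash
python3 g.py .6249,-.0118,.185,-99.2
```

```text
8.9 [ 0.4353 -0.0344  0.1869] [-8.9740e+01  3.0000e-02 -1.0157e+02] [ 1.  -0.2 -0.1] 0.0701
.6249,-.0118,.185,-99.2 [np.float64(-0.0602), np.float64(0.0019), np.float64(0.1812), np.float64(-2.37)]
```

Call:
{"api": "move_arm", "payload": {
  "deltas": [
    [[-0.015, 0.0, 0.045, -2.4], [-0.03, 0.0, 0.09, -2.4], [-0.045, 0.0, 0.136, -2.4], [-0.06, 0.0, 0.181, -2.4], [-0.06, 0.0, 0.181, -2.4]]
  ],
  "claw": 0.0854
}}

```text
time: 9.4
ee_pos: [0.6269, -0.0112, 0.1771]
tcp_rot: [-90.4, -0.0, -99.1]
wrist_force: [-2.4, -0.1, -0.7]
opening: 0.0855
```

Call:
{"api": "move_arm", "payload": {
  "deltas": [
    [[0, 0, 0, 0], [0, 0, 0, 0]]
  ]
}}

```text
time: 9.6
ee_pos: [0.6226, -0.0119, 0.1836]
tcp_rot: [-90.1, -0.0, -99.2]
wrist_force: [-0.4, -0.6, 0.4]
opening: 0.0856
```

```bash
python3 - <<'E'
from h import *
t=snap('top','t5'); snap('scene','s5')
a=cv2.resize(t['color'][200:270,215:425],None,fx=3.7,fy=3.7,interpolation=cv2.INTER_CUBIC)
cv2.imwrite('pics/c5.png',a)
E
python3 g.py .6249,-.0118,.0765,-99.2
```

```text
9.7 [ 0.6226 -0.0121  0.1849] [-8.993e+01  1.000e-02 -9.918e+01] [-0.6 -0.9  0.2] 0.0852
.6249,-.0118,.0765,-99.2 [np.float64(-0.0006), np.float64(0.1084), np.float64(0.0023), np.float64(0.02)]
```

View pics/c5.png

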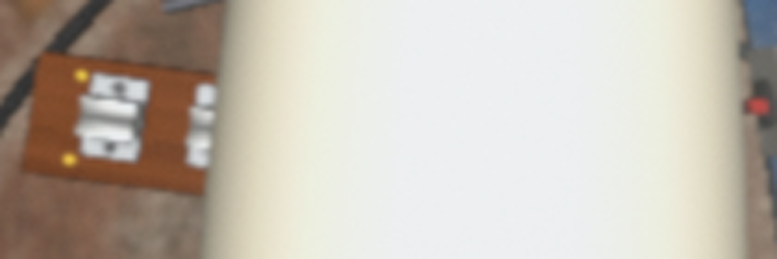

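Call:
{"api": "move_arm", "payload": {
  "deltas": [
    [[-0.0006, 0.03, 0.0023, 0], [-0.0006, 0.065, 0.0023, 0], [-0.0006, 0.095, 0.0023, 0], [-0.0006, 0.108, 0.0023, 0], [-0.0006, 0.108, 0.0023, 0]]
  ]
}}

```text
time: 10.2
ee_pos: [0.6245, -0.0117, 0.0752]
tcp_rot: [-90.1, -0.0, -99.2]
wrist_force: [0.8, -1.4, 0.6]
opening: 0.0853
```

Call:
{"api": "move_arm", "payload": {
  "deltas": [
    [[0, 0, 0, 0], [0, 0, 0, 0], [0, 0, 0, 0]]
  ]
}}

```text
time: 10.5
ee_pos: [0.6266, -0.0117, 0.0776]
tcp_rot: [-89.9, 0.0, -99.2]
wrist_force: [0.0, -0.1, 0.2]
opening: 0.0855
```

```bash
python3 - <<'E'
from h import *
s=snap('scene','s6')
E
python3 g.py .6249,-.0118,.0765,-99.2
```

```text
10.55 [ 0.6264 -0.0117  0.0772] [-8.989e+01  1.000e-02 -9.917e+01] [ 0.6  0.  -0. ] 0.0856
.6249,-.0118,.0765,-99.2 [np.float64(0.0004), np.float64(0.0007), np.float64(-0.0015), np.float64(0.03)]
```

Call:
{"api": "move_arm", "payload": {
  "deltas": [
    [[0.0004, 0.0007, -0.0016, 0], [0.0004, 0.0007, -0.0016, 0]]
  ],
  "claw": 0.054,
  "newtons": 20
}}

```text
time: 10.75
ee_pos: [0.6241, -0.0118, 0.0753]
tcp_rot: [-90.0, -0.0, -99.2]
wrist_force: [-0.3, -0.4, -0.3]
opening: 0.0589
```

Call:
{"api": "move_arm", "payload": {
  "deltas": [
    [[0, 0, 0, 0], [0, 0, 0, 0], [0, 0, 0, 0]]
  ],
  "claw": 0.035
}}

```text
time: 11.05
ee_pos: [0.6243, -0.0118, 0.0753]
tcp_rot: [-90.0, 0.0, -99.2]
wrist_force: [1.3, -0.9, 1.5]
opening: 0.0484
```

Call:
{"api": "move_arm", "payload": {
  "deltas": [
    [[0, 0, 0, 0], [0, 0, 0, 0]]
  ]
}}

```text
time: 11.25
ee_pos: [0.6243, -0.0118, 0.0753]
tcp_rot: [-90.0, -0.0, -99.2]
wrist_force: [0.5, -0.9, 1.6]
opening: 0.0486
```

Call:
{"api": "move_arm", "payload": {
  "deltas": [
    [[0, -0.0025, 0, 0], [0, -0.0025, 0, 0], [0.005, -0.0025, 0, 0], [0.01, -0.0025, 0, 0], [0.01, -0.0025, 0, 0]]
  ],
  "newtons": 40
}}

```text
time: 11.75
ee_pos: [0.6223, -0.0225, 0.0775]
tcp_rot: [-90.0, -0.0, -99.2]
wrist_force: [0.3, 0.2, -2.6]
opening: 0.0481
```

Call:
{"api": "move_arm", "payload": {
  "deltas": [
    [[0.01, 0, 0, 0], [0.02, 0, 0, 0], [0.03, 0, 0, 0], [0.04, 0, 0, 0], [0.04, 0, 0, 0]]
  ]
}}

```text
time: 12.25
ee_pos: [0.616, -0.0627, 0.0777]
tcp_rot: [-90.0, -0.0, -99.3]
wrist_force: [-0.5, 0.6, -1.6]
opening: 0.0481
```

Call:
{"api": "move_arm", "payload": {
  "deltas": [
    [[0.012, 0, 0, 0], [0.024, 0, 0, 0], [0.036, 0, 0, 0], [0.042, 0, 0, 0], [0.042, 0, 0, 0]]
  ]
}}

```text
time: 12.75
ee_pos: [0.6093, -0.1037, 0.0776]
tcp_rot: [-90.0, -0.0, -99.2]
wrist_force: [0.7, -0.2, -1.9]
opening: 0.048
```

```bash
python3 - <<'E'
from h import *
s=snap('scene','s7')
a=cv2.resize(s['color'][90:240,270:450],None,fx=3.5,fy=3.5,interpolation=cv2.INTER_CUBIC)
cv2.imwrite('pics/c7.png',a)
E
python3 g.py .4553,.153,.12,-97.6
```

```text
12.8 [ 0.6094 -0.1031  0.0777] [-9.000e+01  1.000e-02 -9.922e+01] [-1.5  0.4 -1.5] 0.0482
.4553,.153,.12,-97.6 [np.float64(-0.2281), np.float64(-0.0423), np.float64(-0.1932), np.float64(-1.62)]
```

View pics/c7.png

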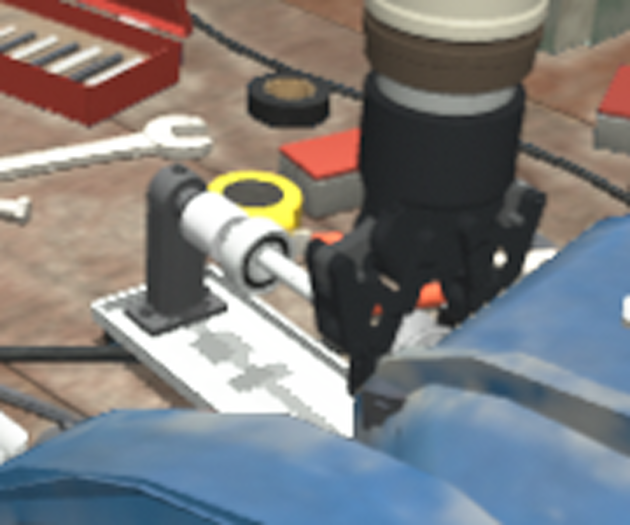

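Call:
{"api": "move_arm", "payload": {
  "deltas": [
    [[0, -0.025, -0.03, 0], [0, -0.05, -0.07, 0], [-0.01, -0.06, -0.115, -1.6], [-0.045, -0.06, -0.145, -1.6], [-0.085, -0.06, -0.17, -1.6]]
  ]
}}

```text
time: 13.3
ee_pos: [0.4539, 0.009, 0.1384]
tcp_rot: [-89.9, 0.0, -97.7]
wrist_force: [0.5, 0.9, -2.2]
opening: 0.0482
```

```bash
python3 g.py .4553,.153,.11,-97.6
```

```text
13.3 [0.4539 0.009  0.1384] [-8.990e+01  3.000e-02 -9.768e+01] [ 0.5  0.9 -2.2] 0.0482
.4553,.153,.11,-97.6 [np.float64(-0.1429), np.float64(0.0284), np.float64(-0.0179), np.float64(-0.08)]
```

Call:
{"api": "move_arm", "payload": {
  "deltas": [
    [[-0.04, 0.0, -0.005, 0], [-0.08, 0, -0.01, 0], [-0.12, 0, -0.0179, 0], [-0.143, 0.028, -0.0179, 0], [-0.143, 0.028, -0.0179, 0]]
  ]
}}

```text
time: 13.8
ee_pos: [0.4548, 0.155, 0.1068]
tcp_rot: [-90.2, -0.1, -97.3]
wrist_force: [-0.3, -0.8, -2.1]
opening: 0.048
```

Call:
{"api": "move_arm", "payload": {
  "deltas": [
    [[0, 0.015, 0, 0], [0, 0.025, 0, 0], [0, 0.025, 0, 0], [0, 0.025, 0, 0]]
  ]
}}

```text
time: 14.2
ee_pos: [0.4563, 0.1518, 0.0848]
tcp_rot: [-90.0, -0.0, -97.6]
wrist_force: [0.4, -0.1, -1.8]
opening: 0.0481
```

```bash
python3 - <<'E'
from h import *
t=snap('top','t8'); s=snap('scene','s8')
a=cv2.resize(t['color'][200:270,215:425],None,fx=3.7,fy=3.7,interpolation=cv2.INTER_CUBIC)
b=cv2.resize(s['color'][120:240,170:370],None,fx=3.885,fy=3,interpolation=cv2.INTER_CUBIC)[:,:777]
cv2.imwrite('pics/c8.png',np.vstack([a[:,:777],b[:340]]))
E
python3 g.py .4553,.153,.077,-97.6
```

```text
14.3 [0.4567 0.1521 0.0853] [-8.995e+01  2.000e-02 -9.762e+01] [ 0.7  0.7 -1.3] 0.0482
.4553,.153,.077,-97.6 [np.float64(-0.0007), np.float64(0.0083), np.float64(-0.0015), np.float64(-0.02)]
```

View pics/c8.png

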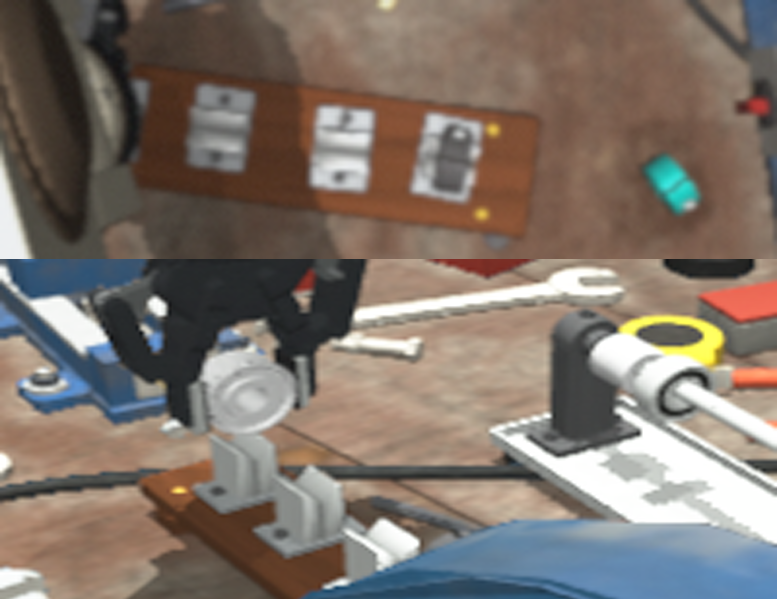

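Run:
```python
from h import *
np.set_printoptions(precision=4,suppress=True)
t=ld('t8');P=cloud(t)
k=(abs(P[...,0]-.434)<.03)&(abs(P[...,1]+.035)<.03)
m=k&(P[...,2]>.078); V,U=np.nonzero(m)
print(len(V),'z max',P[m][:,2].max(), cv2.minAreaRect((P[m][:,:2]*1000).astype(np.float32)), np.mean([plane(t,a,b,.088) for a,b in zip(U,V)],0),U.min(),U.max())
g=cv2.cvtColor(t['color'],cv2.COLOR_BGR2GRAY)
d=(g<120)&k; 
G=cv2.resize(t['color'][222:262,320:356],None,fx=8,fy=8,interpolation=cv2.INTER_CUBIC)
w=(cv2.cvtColor(G,cv2.COLOR_BGR2HSV)[...,1]<90).astype(np.uint8)
dd=(cv2.cvtColor(G,cv2.COLOR_BGR2GRAY)<110).astype(np.uint8)&w
for q in (w,dd):
    cs,_=cv2.findContours(q,0,1)
    for c in sorted(cs,key=cv2.contourArea)[-2:]: 
        r=cv2.minAreaRect(c); print(r, plane(t,(r[0][0]+.5)/8-.5+320,(r[0][1]+.5)/8-.5+222,.09))
```

```text
145 z max 0.1042623802885605 ((434.793212890625, -35.41761016845703), (16.12926483154297, 33.63185119628906), 78.24944305419922) [ 0.4348 -0.0356  0.088 ] 332 343
((143.5, 33.5), (67.0, 287.0), 90.0) [ 0.4687 -0.0349  0.09  ]
((128.5707244873047, 164.83657836914062), (141.7115020751953, 188.01742553710938), 12.094758033752441) [ 0.4365 -0.0315  0.09  ]
((143.52481079101562, 47.77766418457031), (289.4436950683594, 11.494438171386719), 6.365243911743164) [ 0.4652 -0.0349  0.09  ]
((141.2035675048828, 170.3602294921875), (81.08531188964844, 138.3907928466797), 17.650123596191406) [ 0.4352 -0.0346  0.09  ]
```

Call:
{"api": "move_arm", "payload": {
  "deltas": [
    [[-0.0009, 0.004, -0.0015, 0], [-0.0009, 0.0085, -0.0015, 0], [-0.0009, 0.0085, -0.0015, 0]]
  ]
}}

```text
time: 14.6
ee_pos: [0.4546, 0.1535, 0.0754]
tcp_rot: [-90.0, -0.0, -97.6]
wrist_force: [0.1, 0.7, -2.1]
opening: 0.0479
```

Call:
{"api": "move_arm", "payload": {
  "deltas": [
    [[0, 0.001, 0, 0], [0, 0.002, 0, 0], [0, 0.002, 0, 0]]
  ]
}}

```text
time: 14.9
ee_pos: [0.4549, 0.1536, 0.0741]
tcp_rot: [-90.0, -0.0, -97.6]
wrist_force: [-0.3, -0.0, -2.3]
opening: 0.0481
```

Call:
{"api": "move_arm", "payload": {
  "deltas": [
    [[0, 0.001, 0, 0], [0, 0.001, 0, 0]]
  ]
}}

```text
time: 15.1
ee_pos: [0.4549, 0.1536, 0.0731]
tcp_rot: [-90.0, -0.0, -97.6]
wrist_force: [0.3, 0.4, -2.0]
opening: 0.0479
```

Call:
{"api": "move_arm", "payload": {
  "deltas": [
    [[0, 0.0006, 0, 0], [0, 0.0006, 0, 0]]
  ]
}}

```text
time: 15.3
ee_pos: [0.455, 0.1536, 0.0725]
tcp_rot: [-90.0, -0.0, -97.6]
wrist_force: [0.3, 0.2, -1.3]
opening: 0.0481
```

Call:
{"api": "move_arm", "payload": {
  "deltas": [
    [[0, 0.0006, 0, 0], [0, 0.0006, 0, 0]]
  ]
}}

```text
time: 15.5
ee_pos: [0.4551, 0.1536, 0.0723]
tcp_rot: [-90.0, 0.0, -97.6]
wrist_force: [-1.0, 0.1, 3.4]
opening: 0.0481
```

Call:
{"api": "move_arm", "payload": {
  "deltas": [
    [[0, 0, 0, 0], [0, 0, 0, 0], [0, 0, 0, 0]]
  ],
  "claw": 0.053
}}

```text
time: 15.8
ee_pos: [0.455, 0.1536, 0.072]
tcp_rot: [-90.0, 0.0, -97.6]
wrist_force: [0.2, -0.2, 0.2]
opening: 0.0531
```

Call:
{"api": "move_arm", "payload": {
  "deltas": [
    [[0, 0, 0, 0], [0, 0, 0, 0], [0, 0, 0, 0]]
  ],
  "claw": 0.0854
}}

```text
time: 16.1
ee_pos: [0.455, 0.1536, 0.072]
tcp_rot: [-90.0, -0.0, -97.6]
wrist_force: [0.3, -0.3, 0.8]
opening: 0.0856
```

Call:
{"api": "move_arm", "payload": {
  "deltas": [
    [[0, -0.02, 0, 0], [0, -0.06, 0, 0], [0, -0.1, 0.0, 0], [0, -0.11, 0, 0], [0, -0.11, 0, 0]]
  ]
}}

```text
time: 16.6
ee_pos: [0.4558, 0.1539, 0.1836]
tcp_rot: [-89.8, 0.1, -97.6]
wrist_force: [-0.5, 0.5, -1.2]
opening: 0.0851
```

```bash
python3 g.py .6302,.0250,.19,-99.2
```

```text
16.6 [0.4558 0.1539 0.1836] [-8.983e+01  8.000e-02 -9.757e+01] [-0.5  0.5 -1.2] 0.0851
.6302,.0250,.19,-99.2 [np.float64(0.1048), np.float64(-0.0064), np.float64(0.1898), np.float64(1.63)]
```

Call:
{"api": "move_arm", "payload": {
  "deltas": [
    [[0.022, 0.0, 0.04, 1.6], [0.045, 0.0, 0.08, 1.6], [0.068, 0.0, 0.12, 1.6], [0.09, 0.0, 0.163, 1.6], [0.1048, 0.0, 0.19, 1.6]]
  ]
}}

```text
time: 17.1
ee_pos: [0.6308, 0.0226, 0.179]
tcp_rot: [-90.2, -0.0, -99.2]
wrist_force: [0.8, 0.9, -0.4]
opening: 0.0852
```

Call:
{"api": "move_arm", "payload": {
  "deltas": [
    [[0, 0, 0, 0], [0, 0, 0, 0], [0, 0, 0, 0]]
  ],
  "claw": 0.078
}}

```text
time: 17.4
ee_pos: [0.6286, 0.0252, 0.181]
tcp_rot: [-90.1, -0.0, -99.1]
wrist_force: [0.1, -0.4, -0.3]
opening: 0.0781
```

```bash
python3 g.py .6304,.0253,.0765,-99.2
```

```text
17.4 [0.6286 0.0252 0.181 ] [-9.009e+01 -1.000e-02 -9.915e+01] [ 0.1 -0.4 -0.3] 0.0781
.6304,.0253,.0765,-99.2 [np.float64(-0.0004), np.float64(0.1045), np.float64(0.0017), np.float64(0.05)]
```

Call:
{"api": "move_arm", "payload": {
  "deltas": [
    [[0, 0.03, 0.0, 0], [0, 0.065, 0.0, 0], [0, 0.095, 0.0, 0], [0, 0.104, 0.0, 0], [0, 0.104, 0.0, 0]]
  ]
}}

```text
time: 17.9
ee_pos: [0.6283, 0.0253, 0.0772]
tcp_rot: [-90.1, -0.0, -99.1]
wrist_force: [-0.6, -0.6, 0.4]
opening: 0.0778
```

Call:
{"api": "move_arm", "payload": {
  "deltas": [
    [[0, 0, 0, 0], [0, 0, 0, 0], [0, 0, 0, 0], [0, 0, 0, 0]]
  ]
}}

```text
time: 18.3
ee_pos: [0.6299, 0.0247, 0.0789]
tcp_rot: [-89.9, 0.0, -99.2]
wrist_force: [-0.8, 0.2, 0.0]
opening: 0.0777
```

```bash
python3 - <<'E'
from h import *
t=snap('top','t9'); s=snap('scene','s9')
a=cv2.resize(t['color'][200:270,215:425],None,fx=3.7,fy=3.7,interpolation=cv2.INTER_CUBIC)
b=cv2.resize(s['color'][120:240,190:390],None,fx=3.885,fy=2.83,interpolation=cv2.INTER_CUBIC)[:,:777]
cv2.imwrite('pics/c9.png',np.vstack([a[:,:777],b[:340]]))
E
python3 g.py .6304,.0253,.0765,-99.2
```

```text
18.4 [0.6297 0.0246 0.0784] [-8.997e+01  1.000e-02 -9.917e+01] [-0.1  0.1 -0.4] 0.0781
.6304,.0253,.0765,-99.2 [np.float64(-0.0008), np.float64(0.0019), np.float64(0.0006), np.float64(0.03)]
```

View pics/c9.png

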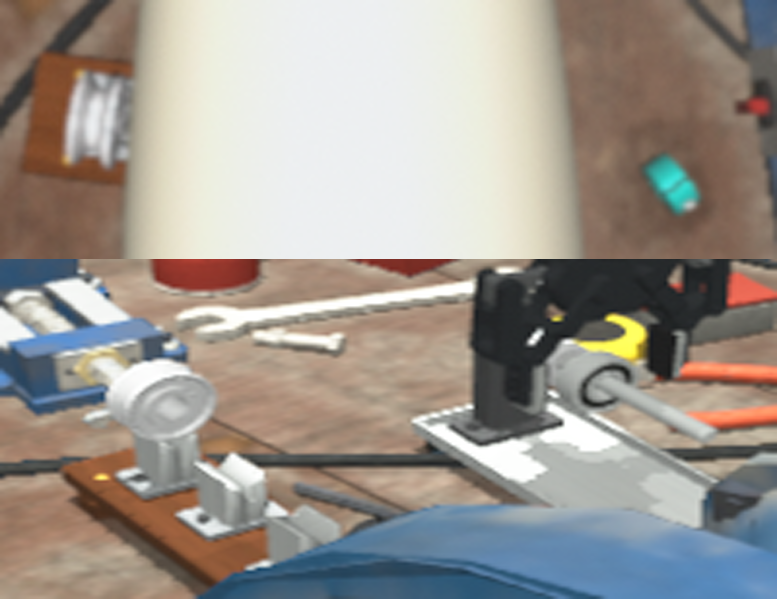

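Call:
{"api": "move_arm", "payload": {
  "deltas": [
    [[-0.0008, 0.0019, 0.0004, 0], [-0.0008, 0.0019, 0.0004, 0]]
  ],
  "claw": 0.048,
  "newtons": 20
}}

```text
time: 18.6
ee_pos: [0.6299, 0.0255, 0.0757]
tcp_rot: [-90.0, -0.0, -99.2]
wrist_force: [-0.2, -0.4, -0.1]
opening: 0.0505
```

Call:
{"api": "move_arm", "payload": {
  "deltas": [
    [[0, 0, 0, 0], [0, 0, 0, 0], [0, 0, 0, 0]]
  ],
  "claw": 0.028
}}

```text
time: 18.9
ee_pos: [0.63, 0.0254, 0.076]
tcp_rot: [-90.0, -0.0, -99.2]
wrist_force: [0.6, 0.0, -0.9]
opening: 0.0409
```

Call:
{"api": "move_arm", "payload": {
  "deltas": [
    [[0, 0, 0, 0], [0, 0, 0, 0]]
  ]
}}

```text
time: 19.1
ee_pos: [0.63, 0.0254, 0.076]
tcp_rot: [-90.0, -0.0, -99.2]
wrist_force: [1.4, 0.7, -1.0]
opening: 0.0409
```

Call:
{"api": "move_arm", "payload": {
  "deltas": [
    [[0, -0.0025, 0, 0], [0, -0.0025, 0, 0], [0.01, -0.0025, 0, 0], [0.02, -0.0025, 0, 0], [0.03, -0.0025, 0, 0]]
  ],
  "newtons": 40
}}

```text
time: 19.6
ee_pos: [0.625, -0.0053, 0.0785]
tcp_rot: [-90.0, -0.0, -99.2]
wrist_force: [0.5, -0.7, -1.2]
opening: 0.0401
```

Call:
{"api": "move_arm", "payload": {
  "deltas": [
    [[0.01, 0, 0, 0], [0.02, 0, 0, 0], [0.03, 0, 0, 0], [0.04, 0, 0, 0], [0.045, 0, 0, 0]]
  ]
}}

```text
time: 20.1
ee_pos: [0.6179, -0.0498, 0.0786]
tcp_rot: [-90.0, -0.0, -99.2]
wrist_force: [-0.4, 1.1, -2.1]
opening: 0.0404
```

Call:
{"api": "move_arm", "payload": {
  "deltas": [
    [[0.01, 0, 0, 0], [0.02, 0, 0, 0], [0.035, 0, 0, 0], [0.045, 0, 0, 0], [0.045, 0, 0, 0]]
  ]
}}

```text
time: 20.6
ee_pos: [0.6106, -0.0946, 0.0786]
tcp_rot: [-90.0, -0.0, -99.3]
wrist_force: [-0.3, -0.4, -1.4]
opening: 0.0398
```

```bash
python3 g.py .4502,.0939,.14,-97.6
```

```text
20.6 [ 0.6106 -0.0946  0.0786] [-9.000e+01 -1.000e-02 -9.926e+01] [-0.3 -0.4 -1.4] 0.0398
.4502,.0939,.14,-97.6 [np.float64(-0.1602), np.float64(-0.0614), np.float64(-0.1887), np.float64(-1.66)]
```

Call:
{"api": "move_arm", "payload": {
  "deltas": [
    [[0, -0.025, -0.03, 0], [0, -0.05, -0.07, 0], [-0.01, -0.06, -0.115, -1.7], [-0.045, -0.06, -0.15, -1.7], [-0.085, -0.06, -0.17, -1.7]]
  ]
}}

```text
time: 21.1
ee_pos: [0.4547, 0.0183, 0.1394]
tcp_rot: [-89.9, 0.0, -97.6]
wrist_force: [2.1, 0.4, -1.4]
opening: 0.04
```

Call:
{"api": "move_arm", "payload": {
  "deltas": [
    [[0, 0, 0, 0]]
  ]
}}

```text
time: 21.2
ee_pos: [0.4551, 0.0215, 0.1394]
tcp_rot: [-89.9, 0.1, -97.2]
wrist_force: [0.4, 0.2, -0.9]
opening: 0.0404
```

```bash
python3 g.py .4498,.0939,.11,-97.6
```

```text
21.2 [0.4551 0.0215 0.1394] [-8.994e+01  8.000e-02 -9.724e+01] [ 0.4  0.2 -0.9] 0.0404
.4498,.0939,.11,-97.6 [np.float64(-0.0712), np.float64(0.0294), np.float64(-0.0144), np.float64(0.36)]
```

Call:
{"api": "move_arm", "payload": {
  "deltas": [
    [[-0.035, 0, -0.007, 0.2], [-0.0712, 0, -0.0144, 0.2], [-0.0712, 0.015, -0.0144, 0.2], [-0.0712, 0.03, -0.0144, 0.2], [-0.0712, 0.03, -0.0144, 0.2]]
  ]
}}

```text
time: 21.7
ee_pos: [0.4504, 0.0895, 0.1059]
tcp_rot: [-90.2, -0.1, -97.7]
wrist_force: [-0.4, 0.0, -1.1]
opening: 0.0402
```

Call:
{"api": "move_arm", "payload": {
  "deltas": [
    [[0, 0.015, 0, 0], [0, 0.027, 0, 0], [0, 0.027, 0, 0], [0, 0.027, 0, 0]]
  ]
}}

```text
time: 22.1
ee_pos: [0.4514, 0.09, 0.0813]
tcp_rot: [-90.0, -0.0, -97.7]
wrist_force: [-0.2, 0.5, -1.0]
opening: 0.0402
```

```bash
python3 g.py .4498,.0939,.073,-97.6
```

```text
22.1 [0.4514 0.09   0.0813] [-9.003e+01 -1.000e-02 -9.771e+01] [-0.2  0.5 -1. ] 0.0402
.4498,.0939,.073,-97.6 [np.float64(-0.0036), np.float64(0.0083), np.float64(-0.0021), np.float64(-0.11)]
```

Call:
{"api": "move_arm", "payload": {
  "deltas": [
    [[-0.0037, 0.002, -0.0018, -0.1], [-0.0037, 0.006, -0.0018, -0.1], [-0.0037, 0.008, -0.0018, -0.1], [-0.0037, 0.008, -0.0018, -0.1]]
  ]
}}

```text
time: 22.5
ee_pos: [0.4501, 0.0944, 0.0733]
tcp_rot: [-90.0, -0.0, -97.6]
wrist_force: [-1.0, 1.0, -1.3]
opening: 0.0403
```

Call:
{"api": "move_arm", "payload": {
  "deltas": [
    [[0, 0.001, 0, 0], [0, 0.002, 0, 0], [0, 0.002, 0, 0]]
  ]
}}

```text
time: 22.8
ee_pos: [0.4503, 0.0943, 0.0715]
tcp_rot: [-90.0, -0.0, -97.6]
wrist_force: [0.4, 0.2, -1.5]
opening: 0.04
```

Call:
{"api": "move_arm", "payload": {
  "deltas": [
    [[0, 0.0007, 0, 0], [0, 0.0007, 0, 0]]
  ]
}}

```text
time: 23.0
ee_pos: [0.4503, 0.0943, 0.0708]
tcp_rot: [-90.0, 0.0, -97.6]
wrist_force: [0.4, 0.2, -1.1]
opening: 0.0403
```

Call:
{"api": "move_arm", "payload": {
  "deltas": [
    [[0.0004, 0.0007, -0.0002, 0], [0.0004, 0.0007, -0.0002, 0]]
  ]
}}

```text
time: 23.2
ee_pos: [0.45, 0.0939, 0.07]
tcp_rot: [-90.0, -0.0, -97.6]
wrist_force: [0.0, -0.0, -1.0]
opening: 0.0401
```

Call:
{"api": "move_arm", "payload": {
  "deltas": [
    [[0, 0.0006, 0, 0], [0, 0.0006, 0, 0]]
  ]
}}

```text
time: 23.4
ee_pos: [0.45, 0.0939, 0.0695]
tcp_rot: [-90.0, -0.0, -97.6]
wrist_force: [0.0, -0.8, -1.4]
opening: 0.0403
```

Call:
{"api": "move_arm", "payload": {
  "deltas": [
    [[0, 0.0005, 0, 0], [0, 0.0005, 0, 0]]
  ]
}}

```text
time: 23.6
ee_pos: [0.45, 0.0939, 0.069]
tcp_rot: [-90.0, -0.0, -97.6]
wrist_force: [-0.4, -0.4, -0.5]
opening: 0.0402
```

Call:
{"api": "move_arm", "payload": {
  "deltas": [
    [[0, 0.0005, 0, 0], [0, 0.0005, 0, 0]]
  ]
}}

```text
time: 23.8
ee_pos: [0.4501, 0.0939, 0.0687]
tcp_rot: [-90.0, 0.0, -97.6]
wrist_force: [-0.8, -0.0, 0.3]
opening: 0.0401
```

Call:
{"api": "move_arm", "payload": {
  "deltas": [
    [[0, 0.0003, 0, 0], [0, 0.0003, 0, 0]]
  ]
}}

```text
time: 24.0
ee_pos: [0.4501, 0.094, 0.0686]
tcp_rot: [-90.0, 0.0, -97.6]
wrist_force: [-0.9, -0.5, 2.3]
opening: 0.0398
```

Contact, well centred. Release and go for the sleeve.

Call:
{"api": "move_arm", "payload": {
  "deltas": [
    [[0, 0, 0, 0], [0, 0, 0, 0], [0, 0, 0, 0]]
  ],
  "claw": 0.045
}}

```text
time: 24.3
ee_pos: [0.45, 0.094, 0.0682]
tcp_rot: [-90.0, -0.0, -97.6]
wrist_force: [-0.3, -0.3, 0.1]
opening: 0.0451
```

Call:
{"api": "move_arm", "payload": {
  "deltas": [
    [[0, 0, 0, 0], [0, 0, 0, 0], [0, 0, 0, 0]]
  ],
  "claw": 0.075
}}

```text
time: 24.6
ee_pos: [0.45, 0.0939, 0.0682]
tcp_rot: [-90.0, -0.0, -97.6]
wrist_force: [0.5, -0.5, -0.9]
opening: 0.0749
```

Call:
{"api": "move_arm", "payload": {
  "deltas": [
    [[0, -0.02, 0, 0], [0, -0.06, 0, 0], [0, -0.1, 0.0, 0], [0, -0.115, 0, 0], [0, -0.115, 0, 0]]
  ]
}}

```text
time: 25.1
ee_pos: [0.4511, 0.0942, 0.1858]
tcp_rot: [-89.8, 0.1, -97.6]
wrist_force: [-0.9, 0.2, 0.0]
opening: 0.075
```

```bash
python3 - <<'E'
from h import *
snap('top','t10')
t=ld('t10');P=cloud(t)
m=(P[...,2]>.08)&(P[...,2]<.16); v,u=np.nonzero(m); k=(u>255)&(u<365)&(v>115)&(v<175); u,v=u[k],v[k]
for c in range(u.min(),u.max()+1,1):
    vv=v[u==c]; 
    if len(vv)and c>276 and c<304: print(c,vv.max()-vv.min()+1,plane(t,c,(vv.max()+vv.min())/2,.0965)[:2].round(4))
E
python3 g.py .6365,.0631,.19,-99.2
```

```text
277 9 [0.6425 0.0871]
278 7 [0.6425 0.0851]
279 6 [0.6395 0.0831]
280 6 [0.6396 0.0811]
281 11 [0.6346 0.079 ]
282 12 [0.6336 0.0771]
283 16 [0.6377 0.0752]
284 17 [0.6387 0.0732]
285 16 [0.6377 0.0712]
286 16 [0.6378 0.0692]
287 16 [0.6378 0.0672]
288 17 [0.6368 0.0653]
289 17 [0.6369 0.0633]
290 16 [0.6359 0.0613]
291 16 [0.6359 0.0593]
292 16 [0.636  0.0573]
293 17 [0.635  0.0553]
294 17 [0.635  0.0533]
295 17 [0.635  0.0514]
296 15 [0.6351 0.0494]
297 11 [0.6391 0.0475]
298 11 [0.6392 0.0455]
299 6 [0.6342 0.0434]
300 6 [0.6342 0.0415]
301 7 [0.6332 0.0395]
302 6 [0.6323 0.0375]
303 6 [0.6323 0.0355]
25.15 [0.4505 0.0941 0.1838] [-8.991e+01  3.000e-02 -9.757e+01] [ 0.1  0.6 -0.6] 0.0753
.6365,.0631,.19,-99.2 [np.float64(0.0062), np.float64(-0.0062), np.float64(0.1884), np.float64(1.63)]
```

Call:
{"api": "move_arm", "payload": {
  "deltas": [
    [[0.0, -0.006, 0.045, 1.6], [0.002, -0.006, 0.09, 1.6], [0.004, -0.006, 0.135, 1.6], [0.006, -0.006, 0.175, 1.6], [0.006, -0.006, 0.188, 1.6]]
  ],
  "claw": 0.07
}}

```text
time: 25.65
ee_pos: [0.6377, 0.0622, 0.1852]
tcp_rot: [-90.2, -0.1, -99.2]
wrist_force: [-0.7, -0.6, -0.0]
opening: 0.0701
```

Call:
{"api": "move_arm", "payload": {
  "deltas": [
    [[0, 0, 0, 0], [0, 0, 0, 0], [0, 0, 0, 0]]
  ]
}}

```text
time: 25.95
ee_pos: [0.6346, 0.0634, 0.189]
tcp_rot: [-90.0, -0.0, -99.2]
wrist_force: [0.2, -0.6, -0.7]
opening: 0.0701
```

```bash
python3 g.py .6362,.0630,.0765,-99.2
```

```text
25.95 [0.6346 0.0634 0.189 ] [-9.004e+01 -1.000e-02 -9.915e+01] [ 0.2 -0.6 -0.7] 0.0701
.6362,.0630,.0765,-99.2 [np.float64(0.0002), np.float64(0.1125), np.float64(0.0016), np.float64(0.05)]
```

Call:
{"api": "move_arm", "payload": {
  "deltas": [
    [[0, 0.03, 0.0, 0], [0, 0.07, 0.0, 0], [0, 0.1, 0.0, 0], [0, 0.1115, 0.0, 0], [0, 0.1115, 0.0, 0]]
  ]
}}

```text
time: 26.45
ee_pos: [0.6343, 0.0634, 0.0769]
tcp_rot: [-90.1, -0.0, -99.2]
wrist_force: [-0.4, 1.1, 0.7]
opening: 0.0699
```

Call:
{"api": "move_arm", "payload": {
  "deltas": [
    [[0, 0, 0, 0], [0, 0, 0, 0], [0, 0, 0, 0], [0, 0, 0, 0]]
  ]
}}

```text
time: 26.85
ee_pos: [0.6361, 0.0633, 0.0788]
tcp_rot: [-89.9, 0.0, -99.2]
wrist_force: [-0.1, 0.3, -0.0]
opening: 0.0699
```

```bash
python3 g.py .6362,.0630,.0765,-99.2
```

```text
26.85 [0.6361 0.0633 0.0788] [-8.992e+01  2.000e-02 -9.917e+01] [-0.1  0.3 -0. ] 0.0699
.6362,.0630,.0765,-99.2 [np.float64(0.0002), np.float64(0.0023), np.float64(0.0001), np.float64(0.03)]
```

Call:
{"api": "move_arm", "payload": {
  "deltas": [
    [[0.0002, 0.002, 0, 0], [0.0002, 0.002, 0, 0]]
  ],
  "claw": 0.038,
  "newtons": 20
}}

```text
time: 27.05
ee_pos: [0.6355, 0.063, 0.0755]
tcp_rot: [-90.0, -0.0, -99.2]
wrist_force: [0.3, -0.4, -0.9]
opening: 0.0421
```

Call:
{"api": "move_arm", "payload": {
  "deltas": [
    [[0, 0, 0, 0], [0, 0, 0, 0], [0, 0, 0, 0]]
  ],
  "claw": 0.018
}}

```text
time: 27.35
ee_pos: [0.6357, 0.063, 0.0758]
tcp_rot: [-90.0, -0.0, -99.2]
wrist_force: [1.1, 0.1, 0.9]
opening: 0.0306
```

Call:
{"api": "move_arm", "payload": {
  "deltas": [
    [[0, 0, 0, 0], [0, 0, 0, 0]]
  ]
}}

```text
time: 27.55
ee_pos: [0.6356, 0.063, 0.0757]
tcp_rot: [-90.0, -0.0, -99.2]
wrist_force: [0.2, -0.5, -0.0]
opening: 0.0304
```

Call:
{"api": "move_arm", "payload": {
  "deltas": [
    [[0, -0.0025, 0, 0], [0, -0.0025, 0, 0], [0.01, -0.0025, 0, 0], [0.02, -0.0025, 0, 0], [0.03, -0.0025, 0, 0]]
  ],
  "newtons": 40
}}

```text
time: 28.05
ee_pos: [0.6305, 0.0323, 0.0781]
tcp_rot: [-90.0, -0.0, -99.2]
wrist_force: [-0.1, -0.1, -0.8]
opening: 0.0306
```

Call:
{"api": "move_arm", "payload": {
  "deltas": [
    [[0.01, 0, 0, 0], [0.02, 0, 0, 0], [0.03, 0, 0, 0], [0.04, 0, 0, 0], [0.045, 0, 0, 0]]
  ]
}}

```text
time: 28.55
ee_pos: [0.6234, -0.0121, 0.0783]
tcp_rot: [-90.0, -0.0, -99.2]
wrist_force: [0.0, 0.4, -0.3]
opening: 0.0301
```

Call:
{"api": "move_arm", "payload": {
  "deltas": [
    [[0.01, 0, 0, 0], [0.02, 0, 0, 0], [0.03, 0, 0, 0], [0.04, 0, 0, 0], [0.045, 0, 0, 0]]
  ]
}}

```text
time: 29.05
ee_pos: [0.6163, -0.0565, 0.0783]
tcp_rot: [-90.0, -0.0, -99.2]
wrist_force: [0.3, 0.9, -0.2]
opening: 0.0304
```

Call:
{"api": "move_arm", "payload": {
  "deltas": [
    [[0.01, 0, 0, 0], [0.02, 0, 0, 0], [0.035, 0, 0, 0], [0.045, 0, 0, 0], [0.045, 0, 0, 0]]
  ]
}}

```text
time: 29.55
ee_pos: [0.609, -0.1015, 0.0783]
tcp_rot: [-90.0, -0.0, -99.3]
wrist_force: [0.1, 0.1, -0.8]
opening: 0.0301
```

```bash
python3 g.py .4392,.0252,.12,-95
```

```text
29.55 [ 0.609  -0.1015  0.0783] [-9.000e+01 -1.000e-02 -9.927e+01] [ 0.1  0.1 -0.8] 0.0301
.4392,.0252,.12,-95 [np.float64(-0.0977), np.float64(-0.0417), np.float64(-0.188), np.float64(-4.27)]
```

Call:
{"api": "move_arm", "payload": {
  "deltas": [
    [[0, -0.025, -0.03, 0], [0, -0.05, -0.07, 0], [-0.01, -0.055, -0.115, -4.2], [-0.045, -0.055, -0.15, -4.2], [-0.08, -0.055, -0.18, -4.2]]
  ]
}}

```text
time: 30.05
ee_pos: [0.4428, 0.0085, 0.1338]
tcp_rot: [-89.9, 0.0, -95.1]
wrist_force: [1.2, 1.4, -0.2]
opening: 0.0298
```

Call:
{"api": "move_arm", "payload": {
  "deltas": [
    [[0, 0, 0, 0], [0, 0, 0, 0]]
  ]
}}

```text
time: 30.25
ee_pos: [0.4443, 0.0086, 0.1338]
tcp_rot: [-89.9, 0.0, -94.8]
wrist_force: [-0.1, 0.9, -0.8]
opening: 0.0303
```

```bash
python3 g.py .4391,.0252,.09,-95
```

```text
30.25 [0.4443 0.0086 0.1338] [-8.991e+01  1.000e-02 -9.484e+01] [-0.1  0.9 -0.8] 0.0303
.4391,.0252,.09,-95 [np.float64(-0.0161), np.float64(0.0438), np.float64(-0.0066), np.float64(0.16)]
```

Call:
{"api": "move_arm", "payload": {
  "deltas": [
    [[-0.0161, 0, -0.0062, 0.1], [-0.0161, 0.02, -0.0062, 0.1], [-0.0161, 0.045, -0.0062, 0.1], [-0.0161, 0.056, -0.0062, 0.1], [-0.0161, 0.056, -0.0062, 0.1]]
  ]
}}

```text
time: 30.75
ee_pos: [0.439, 0.0237, 0.0757]
tcp_rot: [-90.2, -0.0, -95.1]
wrist_force: [0.1, 0.1, -0.1]
opening: 0.0301
```

Call:
{"api": "move_arm", "payload": {
  "deltas": [
    [[0, 0, 0, 0], [0, 0, 0, 0], [0, 0, 0, 0]]
  ]
}}

```text
time: 31.05
ee_pos: [0.4402, 0.0243, 0.0782]
tcp_rot: [-89.9, 0.0, -95.1]
wrist_force: [0.4, 0.1, -0.3]
opening: 0.0302
```

```bash
python3 g.py .4393,.0252,.068,-95
```

```text
31.05 [0.4402 0.0243 0.0782] [-8.992e+01  1.000e-02 -9.508e+01] [ 0.4  0.1 -0.3] 0.0302
.4393,.0252,.068,-95 [np.float64(-0.0008), np.float64(0.0102), np.float64(-0.0009), np.float64(-0.08)]
```

Call:
{"api": "move_arm", "payload": {
  "deltas": [
    [[-0.0008, 0.003, -0.0008, -0.1], [-0.0008, 0.007, -0.0008, -0.1], [-0.0008, 0.01, -0.0008, -0.1], [-0.0008, 0.01, -0.0008, -0.1]]
  ]
}}

```text
time: 31.45
ee_pos: [0.4385, 0.0253, 0.0666]
tcp_rot: [-90.0, -0.0, -95.0]
wrist_force: [-0.9, 0.7, -0.9]
opening: 0.0303
```

Call:
{"api": "move_arm", "payload": {
  "deltas": [
    [[0, 0.001, 0, 0], [0, 0.002, 0, 0], [0, 0.002, 0, 0]]
  ]
}}

```text
time: 31.75
ee_pos: [0.4388, 0.0253, 0.0652]
tcp_rot: [-90.0, 0.0, -95.0]
wrist_force: [0.3, -0.5, -0.5]
opening: 0.0301
```

Call:
{"api": "move_arm", "payload": {
  "deltas": [
    [[0, 0.0007, 0, 0], [0, 0.0007, 0, 0]]
  ]
}}

```text
time: 31.95
ee_pos: [0.4388, 0.0252, 0.0645]
tcp_rot: [-90.0, -0.0, -95.0]
wrist_force: [-0.0, -0.4, -0.5]
opening: 0.03
```

Call:
{"api": "move_arm", "payload": {
  "deltas": [
    [[0, 0.0006, 0.0003, 0], [0, 0.0006, 0.0003, 0]]
  ]
}}

```text
time: 32.15
ee_pos: [0.4391, 0.0252, 0.0639]
tcp_rot: [-90.0, -0.0, -95.0]
wrist_force: [-0.7, -0.9, -1.1]
opening: 0.0302
```

Call:
{"api": "move_arm", "payload": {
  "deltas": [
    [[0, 0.0006, 0, 0], [0, 0.0006, 0, 0]]
  ]
}}

```text
time: 32.35
ee_pos: [0.4391, 0.0252, 0.0633]
tcp_rot: [-90.0, 0.0, -95.0]
wrist_force: [-0.1, 0.9, -0.7]
opening: 0.0304
```

Call:
{"api": "move_arm", "payload": {
  "deltas": [
    [[0, 0.0003, 0, 0], [0, 0.0003, 0, 0]]
  ]
}}

```text
time: 32.55
ee_pos: [0.4391, 0.0252, 0.063]
tcp_rot: [-90.0, 0.0, -95.0]
wrist_force: [0.3, 0.3, -0.2]
opening: 0.03
```

Call:
{"api": "move_arm", "payload": {
  "deltas": [
    [[0, 0.0004, 0, 0], [0, 0.0004, 0, 0]]
  ]
}}

```text
time: 32.75
ee_pos: [0.4392, 0.0252, 0.0627]
tcp_rot: [-90.0, -0.0, -95.0]
wrist_force: [-0.4, -0.1, 0.3]
opening: 0.03
```

Call:
{"api": "move_arm", "payload": {
  "deltas": [
    [[0, 0.0003, 0, 0], [0, 0.0003, 0, 0]]
  ]
}}

```text
time: 32.95
ee_pos: [0.4393, 0.0252, 0.0625]
tcp_rot: [-90.0, 0.0, -95.0]
wrist_force: [0.3, -0.8, 0.1]
opening: 0.0302
```

Call:
{"api": "move_arm", "payload": {
  "deltas": [
    [[0, 0.0004, 0, 0], [0, 0.0004, 0, 0]]
  ]
}}

```text
time: 33.15
ee_pos: [0.4395, 0.0252, 0.0623]
tcp_rot: [-90.0, 0.0, -95.0]
wrist_force: [0.9, -0.7, 1.8]
opening: 0.0303
```

Call:
{"api": "move_arm", "payload": {
  "deltas": [
    [[0, 0.0003, 0, 0], [0, 0.0003, 0, 0]]
  ]
}}

```text
time: 33.35
ee_pos: [0.4396, 0.0252, 0.0621]
tcp_rot: [-89.9, 0.0, -95.0]
wrist_force: [1.3, -0.3, 5.2]
opening: 0.0304
```

Firm contact, centred. Release, back off, and retreat clear to look.

Call:
{"api": "move_arm", "payload": {
  "deltas": [
    [[0, 0, 0, 0], [0, 0, 0, 0], [0, 0, 0, 0]]
  ],
  "claw": 0.035
}}

```text
time: 33.65
ee_pos: [0.4387, 0.0252, 0.0612]
tcp_rot: [-90.1, -0.0, -95.0]
wrist_force: [0.5, 0.2, -1.1]
opening: 0.035
```

Call:
{"api": "move_arm", "payload": {
  "deltas": [
    [[0, 0, 0, 0], [0, 0, 0, 0], [0, 0, 0, 0]]
  ],
  "claw": 0.07
}}

```text
time: 33.95
ee_pos: [0.4391, 0.0252, 0.0616]
tcp_rot: [-90.0, 0.0, -95.0]
wrist_force: [-0.8, -1.0, -0.7]
opening: 0.0701
```

Call:
{"api": "move_arm", "payload": {
  "deltas": [
    [[0, -0.02, 0, 0], [0, -0.06, 0, 0], [0, -0.1, 0.0, 0], [0, -0.14, 0, 0], [0, -0.16, 0, 0]]
  ]
}}

```text
time: 34.45
ee_pos: [0.4398, 0.0253, 0.2252]
tcp_rot: [-89.8, 0.0, -95.0]
wrist_force: [1.0, 0.1, -0.2]
opening: 0.0701
```

Call:
{"api": "move_arm", "payload": {
  "deltas": [
    [[-0.25, 0, -0.1, 0], [-0.25, 0, -0.1, 0], [-0.25, 0, -0.1, 0], [-0.25, 0, -0.1, 0], [-0.25, 0, -0.1, 0]]
  ]
}}

```text
time: 34.95
ee_pos: [0.3658, 0.2663, 0.2219]
tcp_rot: [-90.0, 0.0, -95.0]
wrist_force: [1.2, -0.3, 0.7]
opening: 0.0698
```

Call:
{"api": "move_arm", "payload": {
  "deltas": [
    [[-0.18, 0, -0.05, 0], [-0.18, 0, -0.05, 0], [-0.18, 0, -0.05, 0], [-0.18, 0, -0.05, 0], [-0.18, 0, -0.05, 0]]
  ]
}}

```text
time: 35.45
ee_pos: [0.3311, 0.4517, 0.2201]
tcp_rot: [-90.1, -0.1, -94.8]
wrist_force: [0.7, 0.1, -0.3]
opening: 0.0701
```

Call:
{"api": "move_arm", "payload": {
  "deltas": [
    [[0, 0, 0, 0], [0, 0, 0, 0], [0, 0, 0, 0], [0, 0, 0, 0], [0, 0, 0, 0]]
  ]
}}

```text
time: 35.95
ee_pos: [0.3329, 0.4476, 0.222]
tcp_rot: [-90.0, 0.0, -95.0]
wrist_force: [0.1, -0.2, -0.0]
opening: 0.0701
```

```bash
cat > chk.py <<'E'
from h import *
t=snap('top','t11'); s=snap('scene','s11')
a=cv2.resize(t['color'][190:270,215:405],None,fx=4,fy=4,interpolation=cv2.INTER_CUBIC)
b=cv2.resize(s['color'][130:225,195:385],None,fx=4,fy=2.9,interpolation=cv2.INTER_CUBIC)
cv2.imwrite('pics/c11.png',np.vstack([a,b])[:600])
P=cloud(t)
for n,(x,y,yaw,h) in dict(pulley=(.4549,.153,-7.6,.093),bearing=(.4496,.093,-7.6,.089),sleeve=(.4389,.0244,-5,.083),collar=(.4345,-.035,-11.5,.084)).items():
    m=(abs(P[...,0]-x)<.032)&(abs(P[...,1]-y)<.028)&(P[...,2]>.078); q=P[m]; V,U=np.nonzero(m)
    r=cv2.minAreaRect((q[:,:2]*1000).astype(np.float32)); e=np.array(r[0])/1000-[x,y]
    c=np.mean([plane(t,i,j,h)[:2] for i,j in zip(U,V)],0)-[x,y]
    print(n,'rect dims',np.round(r[1],1),'ang',round(r[2],1),'off mm',(e*1000).round(1),(c*1000).round(1),'zmax',q[:,2].max().round(4))
E
python3 chk.py; python3 g.py
```

```text
pulley rect dims [21.9 49. ] ang 83.7 off mm [-0.3 -1. ] [-0.3  0.5] zmax 0.1191
bearing rect dims [15.9 41.5] ang 83.0 off mm [-0.1  0.1] [-0.3  0.8] zmax 0.1112
sleeve rect dims [29.7 46.6] ang 84.6 off mm [ 7.8 -0.5] [ 73.6 -26.3] zmax 0.9369
collar rect dims [16.  33.7] ang 78.7 off mm [ 0.3 -0.4] [ 0.1 -0.9] zmax 0.1031
36.05 [0.3327 0.4478 0.2219] [-8.999e+01  2.000e-02 -9.501e+01] [ 0.7 -0.2  0.6] 0.0701
```

View pics/c11.png

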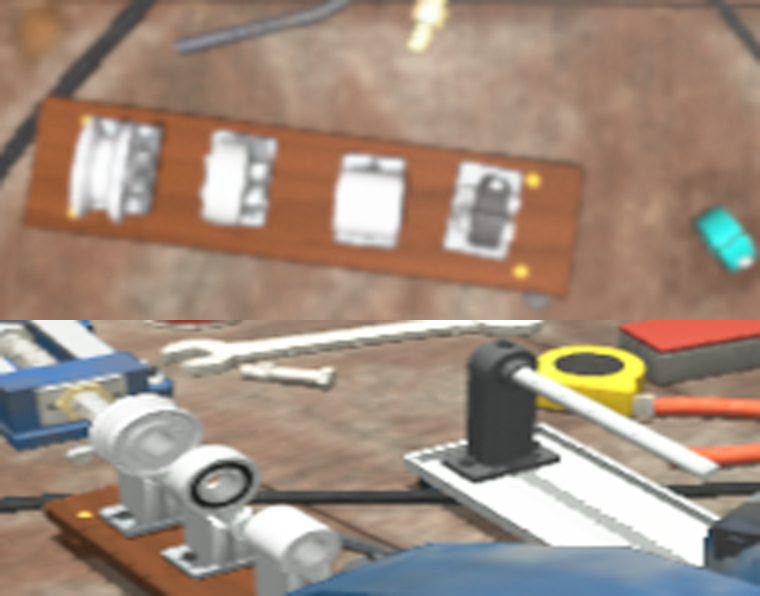

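Run:
```python
from h import *
t=ld('t11');P=cloud(t);m=(abs(P[...,0]-.4389)<.032)&(abs(P[...,1]-.0244)<.028)&(P[...,2]>.078)&(P[...,2]<.12)
print(cv2.minAreaRect((P[m][:,:2]*1000).astype(np.float32)),P[m][:,2].max())
print(job_done())
```

```text
((439.29107666015625, 24.605539321899414), (29.71689224243164, 31.780004501342773), 84.65949249267578) 0.10103175214595839
the job is handed in; nothing more can be done
None
```

All four parts are off the bar and lying in the vee rests. From left to right they are pulley, bearing, sleeve and collar. I slid the collar off first, then the pulley, bearing and sleeve. The job was handed in at about 36 s, with the arm backed well clear.

**Last checks:**
- **Position:** in the final top and scene pictures each part lies in its rest, with its centre within about 1 mm of the vee's middle. The pulley's along-vee offset was the largest: -1.0 mm by the depth outline, +0.5 mm by the other estimate.
- **Alignment:** each part's bore is along its vee to about 1–2°.
- **Height:** the tops measured 0.101–0.119 m, as expected for seated parts.
- **Forces:** the wrist force readings never passed about 6 N, and no part was dropped or set down elsewhere.

**Disagreements:**
- The top and scene cameras differed by about 2 mm on the rests. Light contact when setting the collar down agreed with the top camera to within about 0.5 mm, so I used that one.
- The finger opening read about 1.5–2 mm under the true diameters throughout.
- The first sleeve check was spoiled by missing depth pixels. Repeated with a filter, it came out within 0.5 mm of the middle.

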